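# Pack the level vials and latch the transport case

### The job

Pack every glass level vial lying on the bench into the open plywood case, each lying flat in a foam recess of its own and gripped only lightly (no more than 40 N), because the glass cracks. Then shut the lid fully, hook the latch's loop over the keeper on the lid while the orange lever is still up, and swing the lever down over centre until it snaps home and clamps the lid. Leave the tape measure, the try square and the sanding block where they are.

Things in the scene. Friction and masses are not known exactly. Their poses are not given: they have to be found in the camera images.
- vial0_c (a point): centre of a level vial: a clear yellow-green block with black ends, 56 (its x) x 18 x 18 mm, about 45 g, lying on the bench (centre 9 mm up); fragile: grip it with no more than 40 N (it cracks when the forces of the two fingers on it add up to over 100 N). None if absent
- vial1_c (a point): centre of a level vial: a clear yellow-green block with black ends, 56 (its x) x 18 x 18 mm, about 45 g, lying on the bench (centre 9 mm up); fragile: grip it with no more than 40 N (it cracks when the forces of the two fingers on it add up to over 100 N). None if absent
- vial2_c (a point): centre of a level vial: a clear yellow-green block with black ends, 56 (its x) x 18 x 18 mm, about 45 g, lying on the bench (centre 9 mm up); fragile: grip it with no more than 40 N (it cracks when the forces of the two fingers on it add up to over 100 N). None if absent
- vial3_c (a point): centre of a level vial: a clear yellow-green block with black ends, 56 (its x) x 18 x 18 mm, about 45 g, lying on the bench (centre 9 mm up); fragile: grip it with no more than 40 N (it cracks when the forces of the two fingers on it add up to over 100 N). None if absent
- case: open plywood case fixed on the bench, origin under it on the bench; +x points from the latch to the lid hinge, y along the hinge. Body x -62..68 mm, y +-114 mm, rim 50 mm above the bench. Inside, black foam (top 34 mm up) has 4 recesses. The latch stands in front of it from x = -70 to -185 mm, about y = 0 (block 70 mm wide, 45 mm high)
- slot0 (a point): centre of the floor of a foam recess, 28 mm above the bench; recess 66 mm along case x, 26 mm along case y, 6 mm deep, neighbours 48 mm apart; any vial fits any recess, seated its centre is 9 mm above this point and 12 mm of it stand above the foam. Axes as the case
- slot1 (a point): centre of the floor of a foam recess, 28 mm above the bench; recess 66 mm along case x, 26 mm along case y, 6 mm deep, neighbours 48 mm apart; any vial fits any recess, seated its centre is 9 mm above this point and 12 mm of it stand above the foam. Axes as the case
- slot2 (a point): centre of the floor of a foam recess, 28 mm above the bench; recess 66 mm along case x, 26 mm along case y, 6 mm deep, neighbours 48 mm apart; any vial fits any recess, seated its centre is 9 mm above this point and 12 mm of it stand above the foam. Axes as the case
- slot3 (a point): centre of the floor of a foam recess, 28 mm above the bench; recess 66 mm along case x, 26 mm along case y, 6 mm deep, neighbours 48 mm apart; any vial fits any recess, seated its centre is 9 mm above this point and 12 mm of it stand above the foam. Axes as the case
- lid (a joint): lid hinge, rad: 0 shut, 1.75 fully open (leaning back a little past upright); a stiff hinge that stays where it is left; push it with 2 to 5 N near its free edge
- lid_hinge (a point): middle of the lid's hinge line (along case y), 50 mm above the bench. Shut, the lid (130 mm from hinge to free edge, 228 mm wide, 12 mm thick) covers the rim, its top 62 mm up; open, it stands above the hinge with its outer face and the keeper to case +x
- keeper (a point): the keeper: a steel tongue 18 mm wide (along case y), 20 mm tall and 6 mm thick on the lid's outer face, 113 mm from the hinge line and y = 0; this point is on its face toward the hinge, 4.5 mm above the lid's outer face; the tongue ends 14 mm above this point and overhangs a little. Axes as the lid's, equal to the case's when shut
- lever (a joint): latch lever, rad: 0 at its forward stop (handle up, leaning 10 degrees to the lid), 0.17 upright, grows as the handle swings away from the lid and down, 1.85 home (handle about level, pointing to case -x). With the loop hooked it needs up to about 6 N at the handle and passes dead centre near 1.5; past it the springs pull it home. Slight friction: it stays where it is left
- lever_pivot (a point): the lever's pivot (axis along case y), at case x = -105 mm, 60 mm above the bench
- lever_grip (a point): middle of the orange handle sleeve, 57 mm from the pivot; sleeve 42 mm long, 18 mm wide (along case y), 10 mm thick; the handle ends 78 mm from the pivot
- bail_pivot (a point): pin on the lever, 22 mm from its pivot and 20 degrees ahead of the handle in the closing turn (so with the lever at 0 it stands 100 degrees up from case +x), on which the loop swings (axis along case y)
- bail (a joint): swing of the loop relative to the lever, rad: bail + lever = 0 when it points level toward the lid, 1.57 straight up; at the start it is folded back to its stop (2.2). It swings freely and falls by its weight
- hook (a joint): stretch of the loop's springs, m: 0 when slack, about 0.0035 when clamped, 5000 N/m
- hook_bar (a point): middle of the loop's crossbar (round, 7 mm thick, along case y), 81 mm from the bail pivot. Two dark cheek plates at its ends (26 mm along the loop, 10 mm high) give a grip 38 mm wide over their outer faces, along case y. Hooked, the bar lies on the lid just behind the keeper (0 to 20 mm toward the hinge, below the keeper's top); the loop passes either side of the keeper
- tape: black and orange tape measure, 71 x 87 x 36 mm, leave alone; origin under its centre
- square: try square with wooden stock, 224 x 105 x 16 mm, leave alone; origin under its centre
- sander: brown cork sanding block, 64 x 107 x 31 mm, leave alone; origin under its centre
Mind the look-alikes: they are no part of the job. What is shaped like the part that bears vial2_c but pink is not meant.

How it is judged:
By the outcome, as a careful person would: the job done as asked, in the order asked, and still so for the second after the job is handed in, with the robot touching nothing.
Of vial0, vial1, vial2, vial3 only 3 to 4 are there at a start; the rules pass over those that are not, and their reading is None.
At some moment in a run one of vial0, vial1, vial2, vial3 may be knocked a few centimetres aside while the robot is not near it.
Once in a run the grip may slacken for a moment while it holds something.
It also fails if it takes over 210 s, if anything falls off the work surface, if the arm or the gripper's body presses on something with over 40 N, if the wrist force passes 120 N, or if a joint passes its speed limit or range.

### The arm

A 6-joint arm with a two-finger parallel gripper is mounted at the origin on a cart in front of the work surface, level with it; the furniture and walls round the work are solid. World frame = base frame: x ahead of the robot, y to its left, z up, the work surface at z = 0. Lengths are in m, angles in rad, forces in N, time in s.
With the tool pointing down it reaches from about 0.275 to 0.75 m from the base axis. Payload 10.2 kg.
Tool frame: the origin (TCP) lies at the very end of the fingers, on their centre line; the grasp point (between the pads) lies 19 mm behind it; y points along the fingers, z is the direction in which the jaws open and shut, and the axes are right-handed (so a half turn about y gives the same grasp; the last joint's range is limited). The gripper opens to 88 mm and grips with 3 to 60 N. Pads are 18 mm wide; open, the fingers measure 123 mm over their backs; the gripper's body (75 mm by 187 mm) begins 45 mm behind the grasp point.
Start: joints at [0.956, 0.313, 1.498, -0, 1.331, -0.223], TCP at [0.2, 0.485, 0.239] pointing down, gripper open.
Joint ranges: [-2.94, 2.94], [-0.97, 2.17], [0.19, 2.56], [-1.23, 4.37], [0.02, 3.11], [-2.88, 2.88]. Speed limits (rad/s): [2.39, 2.39, 3.01, 3.14, 3.14, 3.14].

### API

Orientations are given as a unit quaternion [w, x, y, z].
In Python, from bench import readout, optics, ticket gives the robot as it stands. The module is installed in compiled form; this text tells all that it offers.
- The arm moves only by the tool apply_moves, never from a script. Its argument "targets" is a list that holds one entry, the list of rows, each a list of 6 numbers: the shift along the tool's x, y, z scaled (see below), then the turn, a rotation vector about the tool's x, y, z scaled (see below). In form: [[[x, y, z, wx, wy, wz], ...]]. A call has 1 to 5 rows; each row shifts and turns the commanded pose from where the row before left it, along the tool's axes as they then stand; what a row does not reach is not made up. The controller multiplies each number of a shift by 200 mm and each number of a turn by 60 degrees. A row lasts 1/10 s, in which the tool goes at most 50 mm and 8.59 degrees, less where a joint would pass 70% of its speed; a pose out of reach is approached as far as the arm can. A call with a number of a shift or a turn outside -1 to 1 is refused whole. A call with a gripper value outside its range is refused whole. "gripper" is the opening, from 0 (shut) to 1 (fully open), set as the call begins (left out, the last holds). The fingers move at their own pace and stop on an object; "squeeze" is the grip in N (left out, the last holds). Time passes only in rows, so rows that do not move let the fingers close. It gives the time, the measured TCP pose, the force and the opening at its end, in the units of the state.
- readout.state(): the state, without advancing time (a new reading comes with each control period).
- optics.read_camera(name): name is "side" or "top"; returns a dict with "frame" (480x640x3 uint8, red, green, blue), "range_z" (480x640 float32, m along the optical axis (not along the pixel's ray), 0 where there is no reading), "camera_matrix" (3x3 intrinsics, pixels), "R" (3x3) and "t" (3): a world point X has camera coordinates R X + t. Camera axes: x right, y down, z forward; pixel columns grow to the right and rows downward; lengths in m; the calibration is good to about 2 mm. A picture is of the moment at which its call begins.
- ticket.close_job(): hands the job in, once; it reports no verdict.
The state is a dict: "time_s": time; "joint_positions": joint angles; "joint_vel": joint speeds; "joint_torque": joint torques, N m; "ee_pos": TCP position; "eef_rot": TCP orientation; "wrist_force": force on the tool from outside, world axes, zero at the start; "moment": the same for the moment, N m; "grip_width": opening from 0.0 (shut) to 1.0 (fully open).
Only numpy, scipy, OpenCV 4.12 (cv2) and the standard library are available. Lean on these libraries where they do the work, as an engineer would, in place of code of your own. Each camera call takes 0.05 s, during which the arm holds its last target. There are 200 camera calls.

## Working session

There is one attempt and no reset: what is moved stays moved. The work goes in short steps, Python scripts to look and compute and a tool call to move; the robot and the scene stay as the last step left them, time stands still between calls to the robot, and variables do not carry over. Pictures are saved under pics/ and viewed, about 12 in all and at most 16, crops included, and the job is handed in when it is done.

Besides the shell and the picture viewer there is one more tool, called after "Request:" as name(argument=value, ...) on one line, values as JSON. apply_moves: Moves the arm, as the interface text tells. Shifts and turns lie within -1 to 1; 1 stands for 200 mm of shift or 60 degrees of turn. Its arguments: {"type":"object","properties":{"targets":{"type":"array"},"gripper":{"type":"number"},"squeeze":{"type":"number"}},"required":["targets"]}

```bash
mkdir -p pics
cat > h.py <<'E'
import numpy as np, cv2
from bench import readout, optics, ticket
def cam(n,save=None):
    d=optics.read_camera(n)
    if save: cv2.imwrite('pics/'+save,d['frame'][:,:,::-1])
    return d
def cloud(d):
    z=d['range_z'];K=d['camera_matrix'];v,u=np.mgrid[:480,:640]
    P=np.stack([(u-K[0,2])*z/K[0,0],(v-K[1,2])*z/K[1,1],z],-1)
    W=(P-d['t'])@d['R']; W[z==0]=np.nan
    return W
E
python3 - <<'E'
from h import *
s=readout.state();print(s)
for n in('top','side'):
    d=cam(n,n+'0.png');np.savez(n+'0.npz',**d);print(n,d['camera_matrix'],d['R'],d['t'])
E
```

```text
{'time_s': 0.0, 'joint_positions': array([ 9.55587818e-01,  3.13469813e-01,  1.49841216e+00,  1.03119389e-05,
        1.33100838e+00, -2.23384185e-01]), 'joint_vel': array([-9.16392282e-04, -1.41366811e-03,  2.45312912e-03,  1.73643435e-03,
       -9.68383252e-05, -4.84761062e-04]), 'joint_torque': array([ 4.45245769e-04, -4.02212763e+01, -2.52270269e+01,  6.94245170e-02,
        3.52264359e-02, -9.09650203e-05]), 'ee_pos': array([0.20034414, 0.48501156, 0.23816032]), 'eef_rot': array([-0.69316226,  0.6939975 , -0.13783719,  0.13745715]), 'wrist_force': array([-0.34281283,  0.28608649, -0.28899422]), 'moment': array([ 0.01547764, -0.05422572, -0.02569105]), 'grip_width': 0.999144221743967}
top [[474.72665441   0.         315.6720455 ]
 [  0.         474.72665441 237.32501931]
 [  0.           0.           1.        ]] [[-0.00914824 -0.99992645 -0.00796239]
 [-0.99722198  0.00971158 -0.07385125]
 [ 0.07392315  0.00726466 -0.99723748]] [0.04479036 0.52551299 1.44640638]
side [[436.066763     0.         324.23697597]
 [  0.         436.066763   242.66810067]
 [  0.           0.           1.        ]] [[-0.92482454 -0.37961089 -0.0243956 ]
 [-0.1162583   0.34313243 -0.93206445]
 [ 0.36219274 -0.85915989 -0.36147021]] [0.48396224 0.1273348  1.07174403]
```

View pics/top0.png

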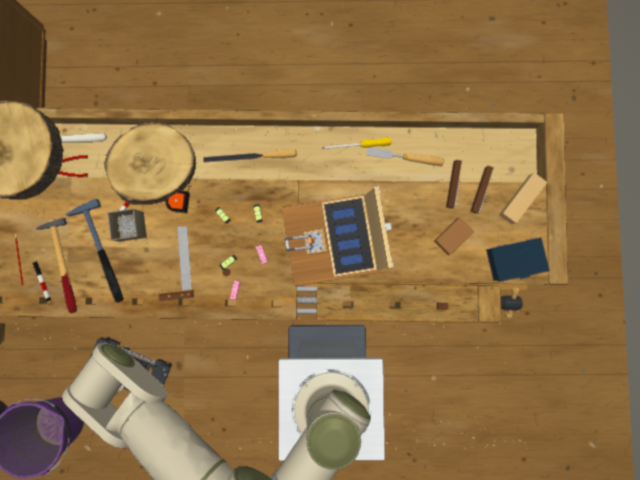

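View pics/side0.png

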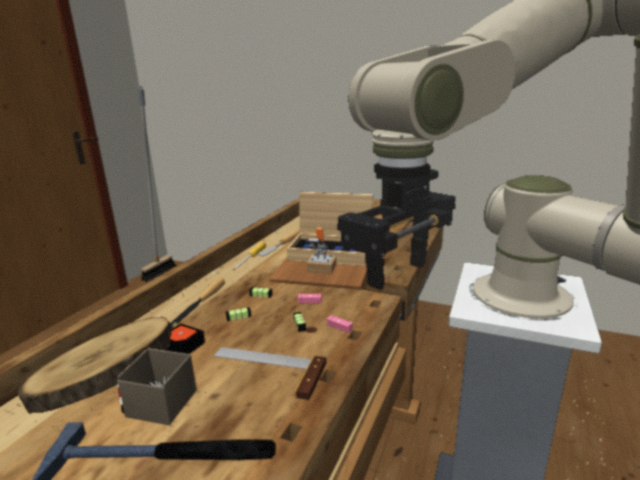

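The top view shows three yellow-green vials at (223,215), (257,213) and (229,262). The pink decoys are at (262,254) and (235,290). The case is around (350,235), with the lid to the right and the latch to the left at (305,242).

```bash
cat >> h.py <<'E'
def vials(d):
    W=cloud(d);hsv=cv2.cvtColor(d['frame'],cv2.COLOR_RGB2HSV)
    m=cv2.inRange(hsv,(28,90,90),(50,255,255))
    m=cv2.morphologyEx(m,cv2.MORPH_CLOSE,np.ones((5,5)))
    n,l,st,c=cv2.connectedComponentsWithStats(m);out=[]
    for i in range(1,n):
        if st[i,4]<25: continue
        p=W[l==i];p=p[np.isfinite(p[:,0])]
        if len(p)<10: continue
        q=p[:,:2]-p[:,:2].mean(0);w,V=np.linalg.eigh(q.T@q/len(q))
        a=np.degrees(np.arctan2(V[1,1],V[0,1]))%180
        (_,_),wh,_=cv2.minAreaRect((p[:,:2]*1000).astype(np.float32))
        # ray hit with the top plane z: median
        out.append((c[i].round(1),st[i,4],np.median(p,0).round(4),p.mean(0).round(4),round(a,1),np.round(wh)))
    return out
E
python3 - <<'E'
from h import *
d=dict(np.load('top0.npz'))
for v in vials(d): print(*v)
W=cloud(d)
for (u,v) in [(344,213),(347,229),(349,245),(352,260),(200,260),(300,225),(150,240)]:
    print(u,v,W[v,u].round(4))
c=cv2.resize(d['frame'][180:290,275:405],None,fx=6,fy=6,interpolation=cv2.INTER_CUBIC)[:600,:800]
cv2.imwrite('pics/crop1.png',c[:,:,::-1])
hsv=cv2.cvtColor(d['frame'],cv2.COLOR_RGB2HSV)
m=cv2.inRange(hsv,(100,80,20),(125,255,160));m[:, :315]=0;m[:,380:]=0;m[:185]=0;m[285:]=0
n,l,st,cc=cv2.connectedComponentsWithStats(m)
for i in range(1,n):
    if st[i,4]>20: print('blue',cc[i].round(1),st[i,4],np.nanmedian(W[l==i],0).round(4))
E
```

```text
[257.5 212.6] 81 [0.6045 0.2195 0.0173] [0.6049 0.22   0.0164] 11.3 [43. 17.]
[222.  214.6] 83 [0.5993 0.3304 0.0175] [0.6    0.3305 0.0162] 41.9 [45. 17.]
[227.6 261.9] 89 [0.4524 0.3122 0.0176] [0.4529 0.3125 0.0167] 128.3 [20. 44.]
[352.4 438.1] 79 [ 0.0122 -0.047   0.2845] [ 0.0121 -0.0476  0.2844] 8.2 [37. 17.]
[320.3 455.9] 30 [-0.0293  0.0322  0.2869] [-0.0289  0.0315  0.2868] 35.6 [22. 19.]
344 213 [ 0.5994 -0.0481  0.0296]
347 229 [ 0.55   -0.0567  0.0286]
349 245 [ 0.5005 -0.0619  0.032 ]
352 260 [ 0.4545 -0.0701  0.0363]
200 260 [ 0.46    0.403  -0.0039]
300 225 [0.5652 0.0882 0.0144]
150 240 [ 0.5242  0.5606 -0.0025]
blue [343.2 213. ] 200 [ 0.5996 -0.0451  0.029 ]
blue [345.7 228.4] 205 [ 0.5527 -0.0534  0.0288]
blue [348.6 243.7] 208 [ 0.504  -0.0617  0.0289]
blue [351.  259.3] 211 [ 0.4576 -0.0675  0.0282]
```

View pics/crop1.png

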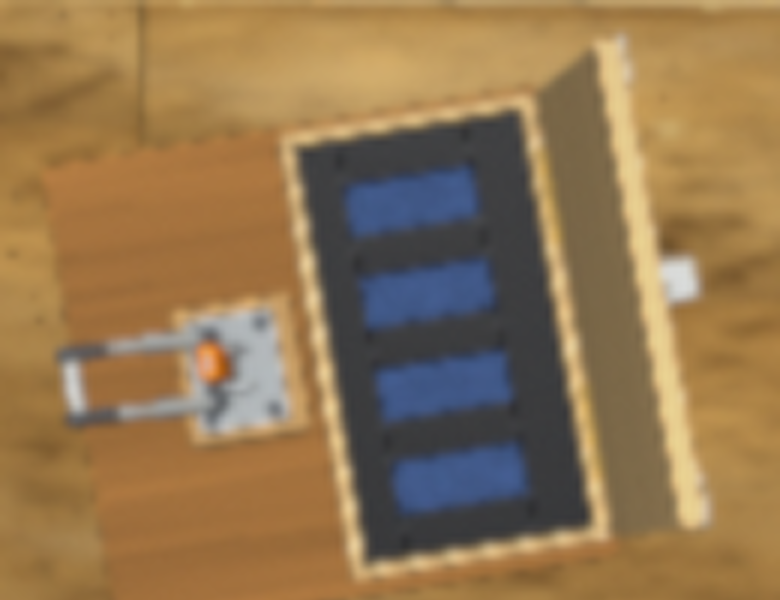

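The crop shows the case rim corners at about (285,135), (535,97), (608,535) and (357,577) in crop pixels. There are four empty blue recesses. The loop is folded back to the left at x≈75, and the orange lever is up at (212,360). The keeper is on the far side of the open lid at (680,280).

```bash
cat >> h.py <<'E'
from scipy.spatial.transform import Rotation as Rn
def ray(d,u,v,z):
    K=d['camera_matrix'];r=d['R'].T@np.array([(u-K[0,2])/K[0,0],(v-K[1,2])/K[1,1],1]);o=-d['R'].T@d['t']
    return o+r*(z-o[2])/r[2]
def cur(s=None):
    s=s or readout.state();q=s['eef_rot']
    return s['ee_pos'],Rn.from_quat([q[1],q[2],q[3],q[0]])
def down(yaw,near=None):
    # tool y down, tool z at yaw (deg), half-turn nearest to current
    def mk(a):
        a=np.radians(a);z=np.array([np.cos(a),np.sin(a),0]);y=np.array([0,0,-1.]);return Rn.from_matrix(np.stack([np.cross(y,z),y,z],1))
    c=[mk(yaw),mk(yaw+180)]
    return min(c,key=lambda r:(near.inv()*r).magnitude()) if near is not None else c[0]
def leg(p0,R0,p1,R1,n=None):
    """rows from pose to pose"""
    rv=(R0.inv()*R1).as_rotvec();D=np.linalg.norm(np.subtract(p1,p0))
    n=n or max(1,int(np.ceil(max(D/.045,np.degrees(np.linalg.norm(rv))/8))))
    rows=[];P=np.array(p0,float);
    for i in range(n):
        Ri=R0*Rn.from_rotvec(rv*i/n);t=p0+(np.array(p1)-p0)*(i+1)/n
        rows.append(list(np.r_[Ri.inv().apply(t-P)/.2,rv/n/np.radians(60)].round(3)));P=t
    return rows
def plan(way):
    """way: list of (pos,Rot[,n])"""
    s=readout.state();p,R=cur(s);print('t',s['time_s'].__round__(2),'tcp',p.round(4),'q6',s['joint_positions'][5].round(2),'F',s['wrist_force'].round(1),'w',round(s['grip_width'],3))
    for w in way:
        print('->',np.round(w[0],4));r=leg(p,R,w[0],w[1],w[2] if len(w)>2 else None)
        for i in range(0,len(r),5): print('[['+','.join('['+','.join('%g'%(x+0) for x in y)+']' for y in r[i:i+5])+']]')
        p,R=np.array(w[0]),w[1]
E
python3 - <<'E'
from h import *
d=dict(np.load('top0.npz'))
c=[ray(d,275+x/6,180+y/6,.05) for x,y in [(285,135),(535,97),(608,535),(357,577)]]
c=np.array(c);print(c.round(4));m=c.mean(0)
print('ctr',m, 'sides',[np.linalg.norm(c[i]-c[i-1]).round(4) for i in range(4)])
ex=(c[1]+c[2]-c[0]-c[3]);print('yaw x',np.degrees(np.arctan2(ex[1],ex[0])))
B=[(343.2,213.),(345.7,228.4),(348.6,243.7),(351,259.3)]
b=np.array([ray(d,*q,.028) for q in B]);print(b.round(4));e=b[0]-b[3];print('yaw',np.degrees(np.arctan2(e[1],e[0]))-90)
yaw=np.radians(-81);X=np.array([np.cos(yaw),np.sin(yaw)]);Y=np.array([-X[1],X[0]])
o=m[:2]-.003*X;print('origin',o)
for q in b: print((q[:2]-o)@X,(q[:2]-o)@Y)
print('bar',[(ray(d,275+75/6,180+387/6,.147)[:2]-o)@A for A in(X,Y)],'lever',[(ray(d,275+212/6,180+360/6,.138)[:2]-o)@A for A in(X,Y)],'keeper',[(ray(d,275+682/6,180+280/6,.15)[:2]-o)@A for A in(X,Y)])
for u,v in[(257.5,212.6),(222,214.6),(227.6,261.9)]: print(ray(d,u,v,.016).round(4))
E
```

```text
[[ 0.6296  0.0179  0.05  ]
 [ 0.6477 -0.109   0.05  ]
 [ 0.4259 -0.1419  0.05  ]
 [ 0.4061 -0.0159  0.05  ]]
ctr [ 0.52733329 -0.06222319  0.05      ] sides [np.float64(0.2261), np.float64(0.1282), np.float64(0.2242), np.float64(0.1275)]
yaw x -81.4672317201721
[[ 0.5996 -0.0457  0.028 ]
 [ 0.5519 -0.0528  0.028 ]
 [ 0.5047 -0.061   0.028 ]
 [ 0.4569 -0.0677  0.028 ]]
yaw -81.2669882624076
origin [ 0.52686398 -0.05926012]
-0.0019886048338648783 0.07396184726412809
-0.002499434036042504 0.02573754599754944
-0.0017467837299032544 -0.022152137319513075
-0.0026615884258247564 -0.07045963427339218
bar [np.float64(-0.18019710431352595), np.float64(-0.0017218821730120351)] lever [np.float64(-0.11473204267875795), np.float64(0.000767833029127598)] keeper [np.float64(0.10894401674893749), np.float64(0.0004179666968447509)]
[0.6051 0.2201 0.016 ]
[0.5999 0.3307 0.016 ]
[0.4527 0.3126 0.016 ]
```

Run:
```python
from h import *
p,R=cur();r=down(128.3-90,R)
plan([([.4527,.3126,.09],r),([.4527,.3126,.009],r)])
```

```text
t 0.1 tcp [0.2003 0.485  0.2382] q6 -0.22 F [ 0.7  0.4 -0. ] w 1.001
-> [0.4527 0.3126 0.09  ]
[[[0.187,0.093,-0.039,0,0.061,0],[0.189,0.093,-0.027,0,0.061,0],[0.19,0.093,-0.015,0,0.061,0],[0.191,0.093,-0.003,0,0.061,0],[0.191,0.093,0.009,0,0.061,0]]]
[[[0.19,0.093,0.021,0,0.061,0],[0.188,0.093,0.033,0,0.061,0],[0.186,0.093,0.045,0,0.061,0]]]
-> [0.4527 0.3126 0.009 ]
[[[0,0.202,0,0,0,0],[0,0.202,0,0,0,0]]]
```

Request:
apply_moves(targets=[[[0.187,0.093,-0.039,0,0.061,0],[0.189,0.093,-0.027,0,0.061,0],[0.19,0.093,-0.015,0,0.061,0],[0.191,0.093,-0.003,0,0.061,0],[0.191,0.093,0.009,0,0.061,0]]], gripper=0.5, squeeze=20)

```text
time_s: 0.6
ee_pos: [0.3592, 0.3765, 0.1448]
eef_rot: [-0.662, 0.663, -0.247, 0.247]
wrist_force: [0.1, 0.2, 0.1]
grip_width: 0.572
```

Request:
apply_moves(targets=[[[0.19,0.093,0.021,0,0.061,0],[0.188,0.093,0.033,0,0.061,0],[0.186,0.093,0.045,0,0.061,0],[0,0,0,0,0,0],[0,0,0,0,0,0]]])

```text
time_s: 1.1
ee_pos: [0.4527, 0.3123, 0.0894]
eef_rot: [-0.636, 0.637, -0.309, 0.308]
wrist_force: [-0.2, 0.5, 0.2]
grip_width: 0.497
```

Run:
```python
from h import *
d=cam('side');print(*vials(d),sep='\n')
p,R=cur();r=down(128.3-90,R)
plan([([.4527,.3126,.009],r)])
```

```text
(array([260. , 291.9]), np.int32(135), array([0.6012, 0.2293, 0.0143]), array([0.6032, 0.2273, 0.0131]), np.float64(179.1), array([34., 76.]))
(array([238.1, 313.3]), np.int32(180), array([0.5963, 0.3373, 0.0157]), array([0.5965, 0.3372, 0.0136]), np.float64(40.4), array([43., 49.]))
(array([298.5, 318.6]), np.int32(96), array([0.4543, 0.3154, 0.0182]), array([0.4545, 0.3157, 0.0172]), np.float64(128.8), array([16., 47.]))
t 1.15 tcp [0.4524 0.313  0.09  ] q6 -0.28 F [-0.4  0.1  1.1] w 0.497
-> [0.4527 0.3126 0.009 ]
[[[0.001,0.202,0,0,0,0],[0.001,0.202,0,0,0,0]]]
```

Request:
apply_moves(targets=[[[0,0.202,0,0,0,0],[0,0.202,0,0,0,0],[0,0,0,0,0,0]]])

```text
time_s: 1.45
ee_pos: [0.4495, 0.3126, 0.0058]
eef_rot: [-0.635, 0.639, -0.31, 0.306]
wrist_force: [-0.6, 0.7, 0.2]
grip_width: 0.501
```

Request:
apply_moves(targets=[[[0,0,0,0,0,0],[0,0,0,0,0,0],[0,0,0,0,0,0],[0,0,0,0,0,0],[0,0,0,0,0,0]]], gripper=0, squeeze=18)

```text
time_s: 1.95
ee_pos: [0.4535, 0.3132, 0.0108]
eef_rot: [0.637, -0.636, 0.308, -0.309]
wrist_force: [-2.3, 0.6, 7.7]
grip_width: 0.203
```

Request:
apply_moves(targets=[[[0,-0.2,0,0,0,0],[0,-0.2,0,0,0,0],[0,-0.2,0,0,0,0],[0,0,0,0,0,0]]])

```text
time_s: 2.35
ee_pos: [0.455, 0.3138, 0.1349]
eef_rot: [0.639, -0.634, 0.306, -0.311]
wrist_force: [0.2, -0.0, -1.8]
grip_width: 0.198
```

```bash
cat >> h.py <<'E'
YAW=-81.3;CX=np.array([np.cos(np.radians(YAW)),np.sin(np.radians(YAW))]);CY=np.array([-CX[1],CX[0]])
SM=np.array([.5283,-.0568]);O=SM+.002*CX
def C(x,y,z): return np.r_[O+CX*x/1000+CY*y/1000,z/1000]
def slot(y,z): return np.r_[SM+CY*y/1000,z]
E
python3 - <<'E'
from h import *
p,R=cur();r=down(YAW+90,R)
a=slot(-72,.09)
plan([(slot(-72,.1),r),(slot(-72,.039),r)])
E
```

```text
t 2.35 tcp [0.455  0.3138 0.1349] q6 -0.28 F [ 0.2 -0.  -1.8] w 0.198
-> [ 0.4571 -0.0677  0.1   ]
[[[0.167,0.019,-0.131,-0.001,0.055,0],[0.174,0.019,-0.121,-0.001,0.055,0],[0.181,0.019,-0.111,-0.001,0.055,0],[0.187,0.019,-0.1,-0.001,0.055,0],[0.192,0.019,-0.089,-0.001,0.055,0]]]
[[[0.197,0.019,-0.078,-0.001,0.055,0],[0.201,0.019,-0.066,-0.001,0.055,0],[0.205,0.019,-0.055,-0.001,0.055,0],[0.208,0.019,-0.043,-0.001,0.055,0]]]
-> [ 0.4571 -0.0677  0.039 ]
[[[0,0.152,0,0,0,0],[0,0.153,0,0,0,0]]]
```

Run:
```python
from h import *
p,R=cur();r=down(YAW+90,R)
plan([(slot(-72,.18),r),(slot(-72,.07),r)])
```

```text
t 2.35 tcp [0.455  0.3138 0.1349] q6 -0.28 F [ 0.2 -0.  -1.8] w 0.198
-> [ 0.4571 -0.0677  0.18  ]
[[[0.167,-0.026,-0.13,-0.001,0.055,0],[0.174,-0.026,-0.12,-0.001,0.055,0],[0.181,-0.026,-0.11,-0.001,0.055,0],[0.187,-0.025,-0.1,-0.001,0.055,0],[0.192,-0.025,-0.089,-0.001,0.055,0]]]
[[[0.197,-0.025,-0.078,-0.001,0.055,0],[0.201,-0.025,-0.066,-0.001,0.055,0],[0.205,-0.025,-0.055,-0.001,0.055,0],[0.208,-0.025,-0.043,-0.001,0.055,0]]]
-> [ 0.4571 -0.0677  0.07  ]
[[[0,0.183,0,0,0,0],[0,0.183,0,0,0,0],[0,0.183,0,0,0,0]]]
```

Request:
apply_moves(targets=[[[0,-0.23,0,0,0,0],[0.167,0,-0.13,0,0.055,0],[0.174,0,-0.12,0,0.055,0],[0.181,0,-0.11,0,0.055,0],[0.187,0,-0.1,0,0.055,0]]])

```text
time_s: 2.85
ee_pos: [0.4533, 0.1419, 0.175]
eef_rot: [-0.596, 0.596, -0.38, 0.38]
wrist_force: [0.3, -0.4, -0.3]
grip_width: 0.202
```

Request:
apply_moves(targets=[[[0.192,0,-0.089,0,0.055,0],[0.197,0,-0.078,0,0.055,0],[0.201,0,-0.066,0,0.055,0],[0.205,0,-0.055,0,0.055,0],[0.208,0,-0.043,0,0.055,0]]])

```text
time_s: 3.35
ee_pos: [0.4541, -0.0702, 0.1751]
eef_rot: [0.535, -0.535, 0.462, -0.462]
wrist_force: [0.9, 0.4, -0.6]
grip_width: 0.201
```

Request:
apply_moves(targets=[[[0,0.18,0,0,0,0],[0,0.18,0,0,0,0],[0,0.15,0,0,0,0],[0,0,0,0,0,0],[0,0,0,0,0,0]]])

```text
time_s: 3.85
ee_pos: [0.4547, -0.0686, 0.0737]
eef_rot: [-0.536, 0.536, -0.461, 0.461]
wrist_force: [-0.0, 0.5, -0.6]
grip_width: 0.202
```

Run:
```python
from h import *
d=cam('side','s1.png');c=cv2.resize(d['frame'][170:330,220:440],None,fx=3.4,fy=3.4,interpolation=cv2.INTER_CUBIC);cv2.imwrite('pics/s1c.png',c[:,:,::-1])
print(*vials(d),sep='\n')
p,R=cur();r=down(YAW+90,R)
plan([(slot(-72,.039),r)])
```

```text
(array([259.9, 291.9]), np.int32(134), array([0.6027, 0.229 , 0.0147]), array([0.6034, 0.2274, 0.0132]), np.float64(179.6), array([34., 75.]))
(array([238.2, 313.3]), np.int32(178), array([0.5964, 0.3366, 0.0154]), array([0.5964, 0.3369, 0.0136]), np.float64(40.7), array([41., 53.]))
t 3.9 tcp [ 0.4553 -0.0688  0.0744] q6 -0.56 F [-0.1 -1.5 -0.1] w 0.202
-> [ 0.4571 -0.0677  0.039 ]
[[[-0.004,0.177,0.01,-0.002,-0.002,0.001]]]
```

View pics/s1c.png

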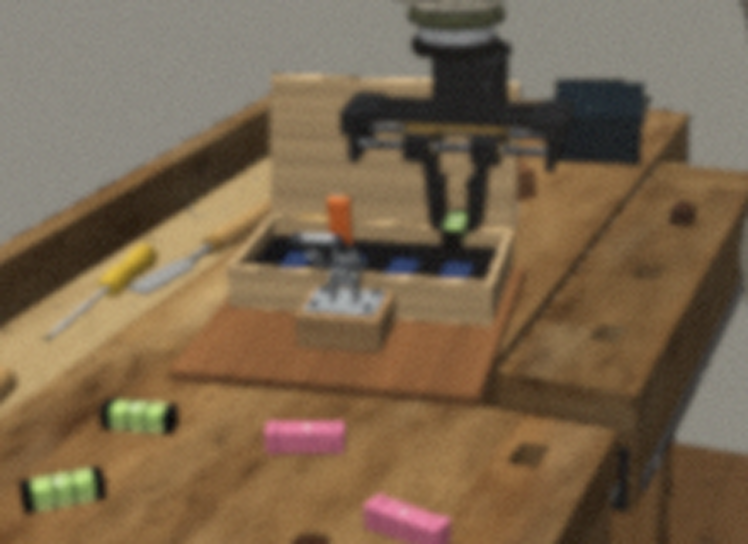

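The vial is held at crop (455,225), level, over the recess nearest the robot. The lever and loop are undisturbed.

Request:
apply_moves(targets=[[[-0.004,0.09,0.01,0,0,0],[0,0.06,0,0,0,0],[0,0.02,0,0,0,0],[0,0,0,0,0,0],[0,0,0,0,0,0]]])

```text
time_s: 4.4
ee_pos: [0.4567, -0.0676, 0.0397]
eef_rot: [0.536, -0.536, 0.461, -0.462]
wrist_force: [0.1, -0.9, -0.6]
grip_width: 0.198
```

Request:
apply_moves(targets=[[[0,0,0,0,0,0],[0,0,0,0,0,0],[0,0,0,0,0,0],[0,0,0,0,0,0]]], gripper=0.32)

```text
time_s: 4.8
ee_pos: [0.4565, -0.0675, 0.0392]
eef_rot: [0.536, -0.536, 0.461, -0.461]
wrist_force: [0.0, -0.2, 0.3]
grip_width: 0.317
```

Request:
apply_moves(targets=[[[0,-0.1,0,0,0,0],[0,-0.2,0,0,0,0],[0,-0.2,0,0,0,0],[0,-0.2,0,0,0,0],[0,0,0,0,0,0]]])

```text
time_s: 5.3
ee_pos: [0.4583, -0.0682, 0.1837]
eef_rot: [0.537, -0.535, 0.458, -0.464]
wrist_force: [0.6, -1.1, -0.3]
grip_width: 0.32
```

Run:
```python
from h import *
d=cam('top');print(*vials(d),sep='\n')
p,R=cur();r=down(11.3+90,R);v=[.6050,.2200]
plan([(v+[.17],r),(v+[.06],r)])
```

```text
(array([257.5, 212.7]), np.int32(82), array([0.604 , 0.2193, 0.0174]), array([0.6046, 0.2199, 0.0174]), np.float64(11.4), array([43., 17.]))
(array([222. , 214.6]), np.int32(84), array([0.5997, 0.3305, 0.0168]), array([0.5999, 0.3307, 0.0159]), np.float64(41.5), array([46., 19.]))
(array([352.2, 444.2]), np.int32(116), array([-0.005 , -0.0486,  0.2844]), array([-0.0024, -0.0469,  0.2843]), np.float64(171.7), array([18., 71.]))
t 5.35 tcp [ 0.4572 -0.0678  0.1809] q6 -0.55 F [ 0.2  0.3 -0.5] w 0.321
-> [0.605 0.22  0.17 ]
[[[-0.119,0.005,0.086,0,0.132,0],[-0.13,0.005,0.069,0,0.132,0],[-0.138,0.005,0.05,0,0.132,0],[-0.144,0.005,0.03,0,0.132,0],[-0.147,0.005,0.01,0,0.132,0]]]
[[[-0.147,0.005,-0.01,0,0.132,0],[-0.144,0.005,-0.03,0,0.132,0],[-0.138,0.005,-0.05,0,0.132,0],[-0.13,0.005,-0.068,0,0.132,0],[-0.119,0.005,-0.086,0,0.132,0]]]
[[[-0.107,0.005,-0.101,0,0.132,0]]]
-> [0.605 0.22  0.06 ]
[[[0,0.183,0,0,0,0],[0,0.183,0,0,0,0],[0,0.183,0,0,0,0]]]
```

Request:
apply_moves(targets=[[[-0.119,0,0.086,0,0.132,0],[-0.13,0,0.069,0,0.132,0],[-0.138,0,0.05,0,0.132,0],[-0.144,0,0.03,0,0.132,0],[-0.147,0,0.01,0,0.132,0]]], gripper=0.5)

```text
time_s: 5.85
ee_pos: [0.5233, 0.0645, 0.1773]
eef_rot: [0.345, -0.347, 0.617, -0.616]
wrist_force: [-0.0, -0.1, -1.1]
grip_width: 0.501
```

Request:
apply_moves(targets=[[[-0.147,0,-0.01,0,0.132,0],[-0.144,0,-0.03,0,0.132,0],[-0.138,0,-0.05,0,0.132,0],[-0.13,0,-0.068,0,0.132,0],[-0.119,0,-0.086,0,0.132,0]]])

```text
time_s: 6.35
ee_pos: [0.5902, 0.1953, 0.1769]
eef_rot: [0.116, -0.118, 0.697, -0.697]
wrist_force: [0.2, -0.2, 0.4]
grip_width: 0.501
```

Request:
apply_moves(targets=[[[-0.107,0,-0.101,0,0.132,0],[0,0.2,0,0,0,0],[0,0.2,0,0,0,0],[0,0,0,0,0,0],[0,0,0,0,0,0]]])

```text
time_s: 6.85
ee_pos: [0.6037, 0.2202, 0.0988]
eef_rot: [-0.07, 0.071, -0.704, 0.704]
wrist_force: [0.5, -1.0, 0.8]
grip_width: 0.503
```

Run:
```python
from h import *
d=cam('side');print(*vials(d),sep='\n')
p,R=cur();r=down(11.3+90,R);v=[.6050,.2200]
plan([(v+[.01],r)])
```

```text
(array([353.7, 245.7]), np.int32(32), array([ 0.4553, -0.0671,  0.0466]), array([ 0.4557, -0.065 ,  0.0464]), np.float64(100.6), array([15., 42.]))
(array([260. , 291.8]), np.int32(134), array([0.6027, 0.2291, 0.0148]), array([0.6033, 0.2275, 0.0133]), np.float64(176.1), array([34., 74.]))
(array([238.1, 313.3]), np.int32(178), array([0.5968, 0.3374, 0.016 ]), array([0.5965, 0.3373, 0.0138]), np.float64(40.2), array([43., 21.]))
t 6.9 tcp [0.6045 0.2203 0.1004] q6 1.54 F [0.3 1.2 1.2] w 0.499
-> [0.605 0.22  0.01 ]
[[[-0.001,0.151,0.001,0,0.001,0],[-0.001,0.151,0.001,0,0.001,0],[-0.001,0.151,0.001,0,0.001,0]]]
```

Request:
apply_moves(targets=[[[0,0.15,0,0,0,0],[0,0.15,0,0,0,0],[0,0.15,0,0,0,0],[0,0,0,0,0,0],[0,0,0,0,0,0]]])

```text
time_s: 7.4
ee_pos: [0.605, 0.2205, 0.0113]
eef_rot: [0.071, -0.07, 0.704, -0.704]
wrist_force: [0.7, -0.5, 0.3]
grip_width: 0.497
```

Request:
apply_moves(targets=[[[0,0,0,0,0,0],[0,0,0,0,0,0],[0,0,0,0,0,0],[0,0,0,0,0,0],[0,0,0,0,0,0]]], gripper=0)

```text
time_s: 7.9
ee_pos: [0.6043, 0.2205, 0.01]
eef_rot: [0.071, -0.07, 0.704, -0.704]
wrist_force: [-2.1, -0.2, 6.1]
grip_width: 0.201
```

Request:
apply_moves(targets=[[[0,-0.2,0,0,0,0],[0,-0.2,0,0,0,0],[0,-0.2,0,0,0,0],[0,-0.25,0,0,0,0],[0,0,0,0,0,0]]])

```text
time_s: 8.4
ee_pos: [0.6062, 0.2209, 0.1864]
eef_rot: [0.075, -0.066, 0.704, -0.703]
wrist_force: [0.7, 0.5, -0.8]
grip_width: 0.204
```

Run:
```python
from h import *
p,R=cur();r=down(YAW+90,R)
plan([(slot(72,.18),r),(slot(72,.07),r)])
```

```text
t 8.4 tcp [0.6062 0.2209 0.1864] q6 1.54 F [ 0.7  0.5 -0.8] w 0.204
-> [ 0.5995 -0.0459  0.18  ]
[[[0.027,0.003,0.118,-0.001,-0.132,-0.001],[0.043,0.003,0.113,-0.001,-0.132,-0.001],[0.058,0.003,0.106,-0.001,-0.132,-0.001],[0.073,0.002,0.097,-0.001,-0.132,-0.001],[0.085,0.002,0.086,-0.001,-0.132,-0.001]]]
[[[0.096,0.002,0.074,-0.001,-0.132,-0.001],[0.106,0.003,0.06,-0.001,-0.132,-0.001],[0.113,0.003,0.045,-0.001,-0.132,-0.001],[0.118,0.003,0.029,-0.001,-0.132,-0.001],[0.121,0.003,0.012,-0.001,-0.132,-0.001]]]
[[[0.121,0.003,-0.005,-0.001,-0.132,-0.001]]]
-> [ 0.5995 -0.0459  0.07  ]
[[[0,0.183,0,0,0,0],[0,0.183,0,0,0,0],[0,0.183,0,0,0,0]]]
```

Request:
apply_moves(targets=[[[0.027,0,0.118,0,-0.132,0],[0.043,0,0.113,0,-0.132,0],[0.058,0,0.106,0,-0.132,0],[0.073,0,0.097,0,-0.132,0],[0.085,0,0.086,0,-0.132,0]]])

```text
time_s: 8.9
ee_pos: [0.6003, 0.0984, 0.1783]
eef_rot: [0.306, -0.307, 0.637, -0.637]
wrist_force: [1.3, -0.1, -0.8]
grip_width: 0.197
```

Request:
apply_moves(targets=[[[0.096,0,0.074,0,-0.132,0],[0.106,0,0.06,0,-0.132,0],[0.113,0,0.045,0,-0.132,0],[0.118,0,0.029,0,-0.132,0],[0.121,0,0.012,0,-0.132,0]]])

```text
time_s: 9.4
ee_pos: [0.5972, -0.023, 0.1783]
eef_rot: [-0.504, 0.504, -0.496, 0.495]
wrist_force: [0.3, 1.1, -0.6]
grip_width: 0.199
```

Request:
apply_moves(targets=[[[0.121,0,-0.005,0,-0.132,0],[0,0.2,0,0,0,0],[0,0.2,0,0,0,0],[0,0.1,0,0,0,0],[0,0,0,0,0,0]]])

```text
time_s: 9.9
ee_pos: [0.595, -0.0459, 0.0756]
eef_rot: [-0.535, 0.537, -0.463, 0.459]
wrist_force: [-0.3, 0.5, -0.1]
grip_width: 0.203
```

Request:
apply_moves(targets=[[[0,0,0,0,0,0]]])

```text
time_s: 10.0
ee_pos: [0.5971, -0.0463, 0.0795]
eef_rot: [0.536, -0.536, 0.461, -0.461]
wrist_force: [0.4, 0.4, 0.0]
grip_width: 0.2
```

Run:
```python
from h import *
d=cam('side');print(*vials(d),sep='\n')
p,R=cur();r=down(YAW+90,R)
plan([(slot(72,.039),r)])
```

```text
(array([305.6, 229.9]), np.int32(27), array([ 0.5967, -0.0389,  0.0884]), array([ 0.5967, -0.0392,  0.0882]), np.float64(113.8), array([15., 40.]))
(array([353.8, 245.6]), np.int32(32), array([ 0.4557, -0.0658,  0.0464]), array([ 0.4561, -0.0661,  0.0461]), np.float64(99.3), array([15., 45.]))
(array([238.2, 313.4]), np.int32(174), array([0.5965, 0.338 , 0.0153]), array([0.5962, 0.3376, 0.0136]), np.float64(41.8), array([43., 21.]))
t 10.05 tcp [ 0.5975 -0.0464  0.0803] q6 -0.42 F [ 0.8  0.6 -0.1] w 0.201
-> [ 0.5995 -0.0459  0.039 ]
[[[-0.001,0.207,0.01,-0.002,-0.002,0.001]]]
```

Request:
apply_moves(targets=[[[0,0.12,0.01,0,0,0],[0,0.065,0,0,0,0],[0,0.02,0,0,0,0],[0,0,0,0,0,0],[0,0,0,0,0,0]]])

```text
time_s: 10.55
ee_pos: [0.5993, -0.0461, 0.039]
eef_rot: [0.536, -0.536, 0.461, -0.462]
wrist_force: [0.3, -0.4, -0.8]
grip_width: 0.198
```

Request:
apply_moves(targets=[[[0,0,0,0,0,0],[0,0,0,0,0,0],[0,0,0,0,0,0],[0,0,0,0,0,0]]], gripper=0.32)

```text
time_s: 10.95
ee_pos: [0.5989, -0.046, 0.0382]
eef_rot: [0.536, -0.536, 0.461, -0.461]
wrist_force: [0.2, 0.0, -0.3]
grip_width: 0.321
```

Request:
apply_moves(targets=[[[0,-0.1,0,0,0,0],[0,-0.2,0,0,0,0],[0,-0.2,0,0,0,0],[0,-0.2,0,0,0,0],[0,0,0,0,0,0]]])

```text
time_s: 11.45
ee_pos: [0.6009, -0.0464, 0.1839]
eef_rot: [0.538, -0.534, 0.458, -0.464]
wrist_force: [-0.3, -1.4, -0.9]
grip_width: 0.322
```

Run:
```python
from h import *
d=cam('top');print(*vials(d),sep='\n')
p,R=cur();r=down(41.7+90,R);v=[.6000,.3307]
plan([(v+[.18],r),(v+[.01],r)])
```

```text
(array([222. , 214.5]), np.int32(82), array([0.6006, 0.3304, 0.0176]), array([0.6   , 0.3307, 0.0166]), np.float64(40.6), array([43., 17.]))
(array([339. , 452.8]), np.int32(404), array([-0.0274, -0.0214,  0.2858]), array([-0.0221, -0.0146,  0.2854]), np.float64(124.1), array([ 73., 115.]))
t 11.5 tcp [ 0.5997 -0.0462  0.1806] q6 -0.42 F [ 0.3 -0.1 -0.4] w 0.323
-> [0.6    0.3307 0.18  ]
[[[-0.207,0,0.031,-0.001,0.105,0],[-0.209,0,0.008,-0.001,0.105,0],[-0.209,0,-0.015,-0.001,0.105,0],[-0.206,0,-0.038,-0.001,0.105,0],[-0.201,0,-0.06,-0.001,0.105,0]]]
[[[-0.193,0,-0.082,-0.001,0.105,0],[-0.183,0,-0.102,-0.001,0.105,0],[-0.17,0,-0.122,-0.001,0.105,0],[-0.156,0,-0.14,-0.001,0.105,0]]]
-> [0.6    0.3307 0.01  ]
[[[0,0.212,0,0,0,0],[0,0.213,0,0,0,0],[0,0.213,0,0,0,0],[0,0.212,0,0,0,0]]]
```

Request:
apply_moves(targets=[[[-0.207,0,0.031,0,0.105,0],[-0.209,0,0.008,0,0.105,0],[-0.209,0,-0.015,0,0.105,0],[-0.206,0,-0.038,0,0.105,0],[-0.201,0,-0.06,0,0.105,0]]], gripper=0.5)

```text
time_s: 12.0
ee_pos: [0.5978, 0.165, 0.1764]
eef_rot: [0.388, -0.39, 0.591, -0.59]
wrist_force: [0.2, 0.0, 0.5]
grip_width: 0.502
```

Request:
apply_moves(targets=[[[-0.193,0,-0.082,0,0.105,0],[-0.183,0,-0.102,0,0.105,0],[-0.17,0,-0.122,0,0.105,0],[-0.156,0,-0.14,0,0.105,0],[0,0.2,0,0,0,0]]])

```text
time_s: 12.5
ee_pos: [0.5991, 0.3364, 0.1406]
eef_rot: [0.256, -0.25, 0.661, -0.66]
wrist_force: [1.4, -0.4, 0.2]
grip_width: 0.501
```

Request:
apply_moves(targets=[[[0,0.2,0,0,0,0],[0,0,0,0,0,0],[0,0,0,0,0,0]]])

```text
time_s: 12.8
ee_pos: [0.5984, 0.3308, 0.098]
eef_rot: [0.252, -0.253, 0.66, -0.66]
wrist_force: [-0.2, -0.9, 0.4]
grip_width: 0.496
```

Run:
```python
from h import *
d=cam('side');print(*vials(d),sep='\n')
p,R=cur();r=down(41.3+90,R);v=[.6000,.3307]
plan([(v+[.01],r)])
```

```text
(array([353.4, 245.7]), np.int32(34), array([ 0.4564, -0.0641,  0.0463]), array([ 0.4562, -0.0643,  0.0466]), np.float64(97.2), array([18., 52.]))
(array([238.2, 313.3]), np.int32(177), array([0.5962, 0.3373, 0.0155]), array([0.5964, 0.3372, 0.0137]), np.float64(42.8), array([42., 24.]))
t 12.85 tcp [0.5992 0.331  0.0997] q6 1.17 F [ 0.2 -0.4  0.5] w 0.502
-> [0.6    0.3307 0.01  ]
[[[-0.001,0.224,0.002,0,0.005,-0.001],[-0.001,0.224,0.002,0,0.005,-0.001]]]
```

Request:
apply_moves(targets=[[[0,0.15,0.004,0,0,0],[0,0.15,0,0,0,0],[0,0.15,0,0,0,0],[0,0,0,0,0,0],[0,0,0,0,0,0]]])

```text
time_s: 13.35
ee_pos: [0.6001, 0.3307, 0.0105]
eef_rot: [-0.254, 0.252, -0.66, 0.66]
wrist_force: [-0.2, 0.0, -0.4]
grip_width: 0.502
```

Request:
apply_moves(targets=[[[0,0,0,0,0,0],[0,0,0,0,0,0],[0,0,0,0,0,0],[0,0,0,0,0,0],[0,0,0,0,0,0]]], gripper=0)

```text
time_s: 13.85
ee_pos: [0.5993, 0.3306, 0.009]
eef_rot: [-0.253, 0.252, -0.66, 0.66]
wrist_force: [-1.2, 0.4, 6.2]
grip_width: 0.2
```

Request:
apply_moves(targets=[[[0,-0.2,0,0,0,0],[0,-0.2,0,0,0,0],[0,-0.2,0,0,0,0],[0,-0.25,0,0,0,0],[0,0,0,0,0,0]]])

```text
time_s: 14.35
ee_pos: [0.6012, 0.3313, 0.1859]
eef_rot: [-0.257, 0.248, -0.66, 0.661]
wrist_force: [0.9, -0.8, -0.7]
grip_width: 0.198
```

Run:
```python
from h import *
d=cam('top','t2.png');print(*vials(d),sep='\n');W=cloud(d)
c=cv2.resize(d['frame'][180:290,275:405],None,fx=6,fy=5,interpolation=cv2.INTER_CUBIC)
cv2.imwrite('pics/t2c.png',c[:,:,::-1])
p,R=cur();r=down(YAW+90,R)
plan([(slot(24,.18),r),(slot(24,.07),r)])
```

```text
(array([344.2, 212.2]), np.int32(57), array([ 0.6   , -0.0473,  0.0458]), array([ 0.5997, -0.0478,  0.0462]), np.float64(97.4), array([12., 41.]))
(array([351.3, 259. ]), np.int32(56), array([ 0.4573, -0.0666,  0.045 ]), array([ 0.4574, -0.0675,  0.0453]), np.float64(97.3), array([12., 43.]))
(array([351., 441.]), np.int32(150), array([ 0.0054, -0.0439,  0.2856]), array([ 0.0058, -0.044 ,  0.2855]), np.float64(176.4), array([25., 56.]))
(array([320.5, 454.4]), np.int32(30), array([-0.0255,  0.0321,  0.2881]), array([-0.0249,  0.031 ,  0.2877]), np.float64(23.7), array([22., 15.]))
(array([335. , 462.1]), np.int32(133), array([-0.0423, -0.0067,  0.2853]), array([-0.0446, -0.0044,  0.2846]), np.float64(108.1), array([34., 52.]))
t 14.4 tcp [0.6001 0.3309 0.1818] q6 1.17 F [-0.6  0.5 -0.6] w 0.2
-> [ 0.552  -0.0532  0.18  ]
[[[0.162,0,0.141,-0.001,-0.105,0],[0.177,0,0.122,-0.001,-0.105,0],[0.189,0,0.102,-0.001,-0.105,0],[0.199,0,0.081,-0.001,-0.105,0],[0.207,0,0.058,-0.001,-0.105,0]]]
[[[0.212,0.001,0.035,-0.001,-0.105,0],[0.215,0.001,0.012,-0.001,-0.105,0],[0.215,0.001,-0.012,-0.001,-0.105,0],[0.212,0.001,-0.036,-0.001,-0.105,0]]]
-> [ 0.552  -0.0532  0.07  ]
[[[0,0.183,0,0,0,0],[0,0.183,0,0,0,0],[0,0.183,0,0,0,0]]]
```

View pics/t2c.png

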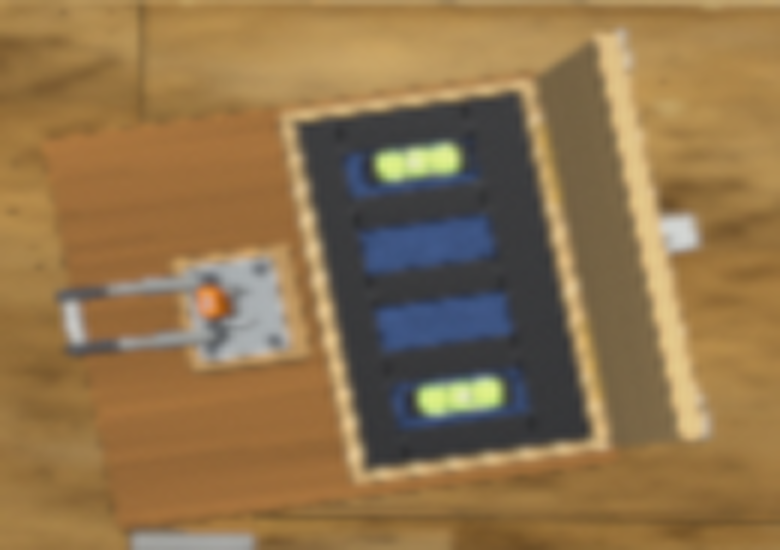

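The crop shows two vials seated in the outer recesses, at (418,160) and (460,397), with tops at about 46 mm. The two middle recesses are free. The third vial is in the grip.

Request:
apply_moves(targets=[[[0.162,0,0.141,0,-0.105,0],[0.177,0,0.122,0,-0.105,0],[0.189,0,0.102,0,-0.105,0],[0.199,0,0.081,0,-0.105,0],[0.207,0,0.058,0,-0.105,0]]])

```text
time_s: 14.9
ee_pos: [0.5711, 0.1156, 0.1766]
eef_rot: [0.423, -0.424, 0.567, -0.566]
wrist_force: [0.3, -0.4, -0.7]
grip_width: 0.203
```

Request:
apply_moves(targets=[[[0.212,0,0.035,0,-0.105,0],[0.215,0,0.012,0,-0.105,0],[0.215,0,-0.012,0,-0.105,0],[0.212,0,-0.036,0,-0.105,0],[0,0.1,0,0,0,0]]])

```text
time_s: 15.4
ee_pos: [0.5505, -0.058, 0.1585]
eef_rot: [0.536, -0.536, 0.461, -0.462]
wrist_force: [0.5, 1.8, -1.4]
grip_width: 0.2
```

Request:
apply_moves(targets=[[[0,0.2,0,0,0,0],[0,0.2,0,0,0,0],[0,0,0,0,0,0],[0,0,0,0,0,0]]])

```text
time_s: 15.8
ee_pos: [0.5503, -0.0534, 0.0782]
eef_rot: [-0.536, 0.536, -0.462, 0.461]
wrist_force: [0.8, 1.2, 0.0]
grip_width: 0.205
```

Run:
```python
from h import *
p,R=cur();r=down(YAW+90,R)
plan([(slot(24,.038),r)])
```

```text
t 15.8 tcp [ 0.5503 -0.0534  0.0782] q6 -0.46 F [0.8 1.2 0. ] w 0.205
-> [ 0.552  -0.0532  0.038 ]
[[[0,0.201,0.009,0.001,-0.002,-0.001]]]
```

Request:
apply_moves(targets=[[[0,0.12,0.007,0,0,0],[0,0.06,0,0,0,0],[0,0.022,0,0,0,0],[0,0,0,0,0,0],[0,0,0,0,0,0]]])

```text
time_s: 16.3
ee_pos: [0.5523, -0.0534, 0.0387]
eef_rot: [0.536, -0.536, 0.461, -0.462]
wrist_force: [0.3, 0.1, -0.8]
grip_width: 0.201
```

Request:
apply_moves(targets=[[[0,0,0,0,0,0],[0,0,0,0,0,0],[0,0,0,0,0,0],[0,0,0,0,0,0]]], gripper=0.32)

```text
time_s: 16.7
ee_pos: [0.5519, -0.0533, 0.0379]
eef_rot: [0.536, -0.536, 0.461, -0.461]
wrist_force: [-0.3, 1.0, 0.2]
grip_width: 0.324
```

Request:
apply_moves(targets=[[[0,-0.1,0,0,0,0],[0,-0.2,0,0,0,0],[0,-0.24,0,0,0,0],[0,-0.24,0,0,0,0],[0,-0.24,0,0,0,0]]])

```text
time_s: 17.2
ee_pos: [0.5514, -0.0531, 0.2439]
eef_rot: [0.536, -0.536, 0.461, -0.461]
wrist_force: [1.1, 0.1, 0.3]
grip_width: 0.321
```

Run:
```python
from h import *
d=cam('top');print(*vials(d),sep='\n');d=cam('side');print(*vials(d),sep='\n')
p,R=cur();r=down(YAW+90,R)
plan([(C(150,-75,240),r),(C(150,-75,155),r)])
print(C(0,0,0))
```

```text
(array([351.2, 443.7]), np.int32(91), array([-0.0007, -0.044 ,  0.2858]), array([-0.0007, -0.0444,  0.2861]), np.float64(171.5), array([24., 47.]))
(array([328.3, 459.5]), np.int32(242), array([-0.039 ,  0.0177,  0.2853]), array([-0.0382,  0.012 ,  0.2849]), np.float64(70.8), array([84., 40.]))
(array([353.3, 245.7]), np.int32(33), array([ 0.4569, -0.0643,  0.0466]), array([ 0.4568, -0.0651,  0.0461]), np.float64(105.1), array([21., 58.]))
t 17.3 tcp [ 0.5537 -0.0537  0.2483] q6 -0.46 F [-0.1 -0.9 -0.7] w 0.325
-> [ 0.4772 -0.2184  0.24  ]
[[[0.151,0.008,-0.1,-0.002,0,0.001],[0.151,0.008,-0.1,-0.002,0,0.001],[0.151,0.008,-0.1,-0.002,0,0.001],[0.151,0.008,-0.101,-0.002,0,0.001],[0.151,0.008,-0.101,-0.002,0,0.001]]]
-> [ 0.4772 -0.2184  0.155 ]
[[[0,0.212,0,0,0,0],[0,0.213,0,0,0,0]]]
[ 0.52860252 -0.05877699  0.        ]
```

Request:
apply_moves(targets=[[[0.151,0,-0.1,0,0,0],[0.151,0,-0.1,0,0,0],[0.151,0,-0.1,0,0,0],[0.151,0,-0.1,0,0,0],[0.151,0,-0.1,0,0,0]]], gripper=0)

```text
time_s: 17.8
ee_pos: [0.4745, -0.2185, 0.2411]
eef_rot: [-0.536, 0.536, -0.461, 0.461]
wrist_force: [-0.4, 0.1, -0.9]
grip_width: 0.002
```

Request:
apply_moves(targets=[[[0,0.23,0,0,0,0],[0,0.2,0,0,0,0],[0,0,0,0,0,0],[0,0,0,0,0,0]]])

```text
time_s: 18.2
ee_pos: [0.4757, -0.2175, 0.1564]
eef_rot: [0.536, -0.536, 0.461, -0.461]
wrist_force: [0.9, 0.1, 0.8]
grip_width: 0.003
```

Run:
```python
from h import *
d=cam('top','t3.png');print(*vials(d),sep='\n')
e=cam('side','s3.png')
c=np.hstack([cv2.resize(d['frame'][160:310,240:430],None,fx=2.1,fy=3.4),cv2.resize(e['frame'][170:330,280:440],None,fx=2.4,fy=3.1875)])
cv2.imwrite('pics/t3c.png',cv2.resize(c,None,fx=1,fy=1)[:,:800,::-1]);print(c.shape)
plan([])
```

```text
(array([344.2, 212.2]), np.int32(57), array([ 0.6004, -0.0474,  0.0451]), array([ 0.5998, -0.0478,  0.0452]), np.float64(97.4), array([13., 41.]))
(array([346.5, 227.6]), np.int32(58), array([ 0.553 , -0.0543,  0.0448]), array([ 0.553 , -0.0543,  0.0452]), np.float64(100.3), array([13., 41.]))
(array([351.3, 259. ]), np.int32(56), array([ 0.4573, -0.0667,  0.046 ]), array([ 0.4574, -0.0675,  0.046 ]), np.float64(97.2), array([12., 43.]))
(array([322.6, 459.3]), np.int32(104), array([-0.0345,  0.025 ,  0.2846]), array([-0.0378,  0.0259,  0.2844]), np.float64(34.4), array([53., 30.]))
(array([336.2, 459. ]), np.int32(36), array([-0.036 , -0.009 ,  0.2905]), array([-0.0354, -0.0072,  0.2899]), np.float64(87.9), array([24., 15.]))
(510, 783, 3)
t 18.3 tcp [ 0.4764 -0.2179  0.1578] q6 -0.8 F [-0.7  0.9 -0.2] w 0.005
```

View pics/t3c.png

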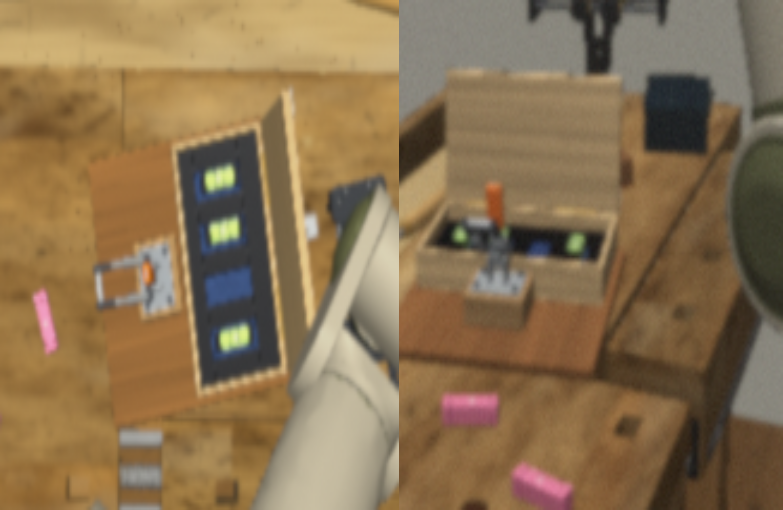

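Three vials are seated in the recesses, at left-panel (220,180), (225,232) and (235,338). One recess at (230,287) is empty. No other vial is on the bench, only the pink decoys, so three were present. The lid is fully open with the fingers behind it. Now to push the lid along its arc.

Run:
```python
from h import *
p,R=cur();r=down(YAW+90,R)
w=[(C(118,-75,152),r,2)]
for th in np.linspace(1.7,0,19):
    rr=102;x=68-rr*np.cos(th)+12*np.sin(th)+10;z=50+rr*np.sin(th)+12*np.cos(th)
    w.append((C(x,-75,z),r,1))
p0,R0=p,R;rows=[]
for t in w:
    rows+=leg(p0,R0,*t);p0,R0=t[0],t[1]
for i in range(0,len(rows),5): print([[round(float(v),3) for v in q[:3]] for q in rows[i:i+5]])
print(rows[0],C(-24,-75,62))
```

```text
[[-0.078, 0.014, 0.002], [-0.078, 0.014, 0.002], [-0.075, 0.012, 0.0], [-0.048, -0.01, -0.0], [-0.048, -0.005, -0.0]]
[[-0.048, -0.0, 0.0], [-0.048, 0.004, -0.0], [-0.048, 0.009, -0.0], [-0.047, 0.013, -0.0], [-0.045, 0.017, 0.0]]
[[-0.043, 0.022, 0.0], [-0.041, 0.026, -0.0], [-0.039, 0.029, 0.0], [-0.036, 0.033, -0.0], [-0.032, 0.036, 0.0]]
[[-0.029, 0.039, 0.0], [-0.025, 0.042, -0.0], [-0.021, 0.044, -0.0], [-0.017, 0.045, 0.0], [-0.012, 0.047, 0.0]]
[[-0.008, 0.048, 0.0]]
[np.float64(-0.078), np.float64(0.014), np.float64(0.002), np.float64(-0.001), np.float64(-0.001), np.float64(0.001)] [ 0.45083522 -0.0463977   0.062     ]
```

Request:
apply_moves(targets=[[[-0.078,0.014,0.002,0,0,0],[-0.078,0.014,0.002,0,0,0],[-0.037,0.006,0,0,0,0],[-0.037,0.006,0,0,0,0],[-0.048,-0.01,0,0,0,0]]])

```text
time_s: 18.8
ee_pos: [0.468, -0.162, 0.1498]
eef_rot: [-0.536, 0.536, -0.461, 0.462]
wrist_force: [0.2, -2.3, -1.2]
grip_width: 0.003
```

Request:
apply_moves(targets=[[[-0.048,-0.005,0,0,0,0],[-0.048,0,0,0,0,0],[-0.048,0.004,0,0,0,0],[-0.048,0.009,0,0,0,0],[-0.047,0.013,0,0,0,0]]])

```text
time_s: 19.3
ee_pos: [0.4608, -0.1143, 0.1456]
eef_rot: [0.536, -0.536, 0.461, -0.461]
wrist_force: [-0.1, -1.5, 3.2]
grip_width: 0.006
```

Run:
```python
from h import *
e=cam('side');cv2.imwrite('pics/s4.png',cv2.resize(e['frame'][130:330,260:460],None,fx=2.8,fy=2.8)[:,:,::-1])
s=readout.state();q=s['ee_pos'][:2]-O;print(q@CX,q@CY,s['ee_pos'][2],s['wrist_force'])
```

```text
0.043316284973964475 -0.07567145357608893 0.144962513238627 [0.62806794 0.11931595 1.38745774]
```

View pics/s4.png

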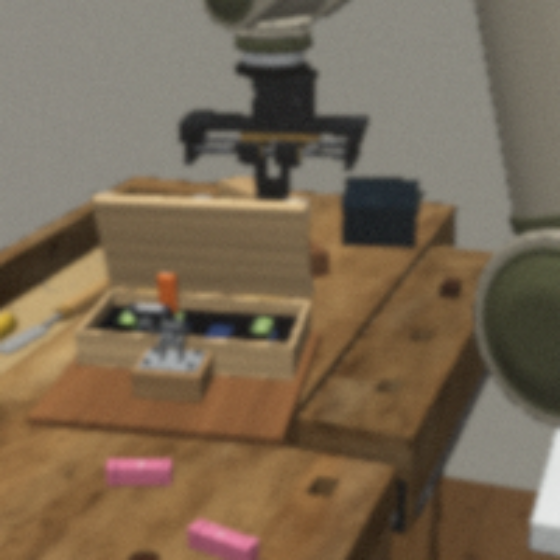

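The picture shows the lid tilting forward (top edge at about (200,200)), with the finger behind it. The contact force is only 2–3 N, so I'm continuing the arc.

Request:
apply_moves(targets=[[[-0.045,0.017,0,0,0,0],[-0.043,0.022,0,0,0,0],[-0.041,0.026,0,0,0,0],[-0.039,0.029,0,0,0,0],[-0.036,0.033,0,0,0,0]]])

```text
time_s: 19.85
ee_pos: [0.4545, -0.074, 0.1195]
eef_rot: [0.536, -0.536, 0.461, -0.461]
wrist_force: [0.2, -0.0, 2.1]
grip_width: 0.007
```

Request:
apply_moves(targets=[[[-0.032,0.036,0,0,0,0],[-0.029,0.039,0,0,0,0],[-0.025,0.042,0,0,0,0],[-0.021,0.044,0,0,0,0],[-0.017,0.045,0,0,0,0]]])

```text
time_s: 20.35
ee_pos: [0.4509, -0.0499, 0.0781]
eef_rot: [-0.536, 0.536, -0.461, 0.461]
wrist_force: [-0.7, -0.2, 1.2]
grip_width: 0.004
```

Request:
apply_moves(targets=[[[-0.012,0.047,0,0,0,0],[-0.008,0.03,0,0,0,0],[0,0,0,0,0,0],[0,0,0,0,0,0]]])

```text
time_s: 20.75
ee_pos: [0.4505, -0.0463, 0.0633]
eef_rot: [0.536, -0.536, 0.461, -0.461]
wrist_force: [-0.3, -0.9, -0.5]
grip_width: 0.002
```

Run:
```python
from h import *
s=readout.state();q=s['ee_pos'][:2]-O;print(q@CX,q@CY,s['ee_pos'][2],s['wrist_force'])
```

```text
-0.024110377476808147 -0.07529326950448292 0.063326540261632 [-0.32637817 -0.90483934 -0.53339932]
```

Request:
apply_moves(targets=[[[0,0.01,0,0,0,0],[0,0.01,0,0,0,0],[0,0,0,0,0,0],[0,0,0,0,0,0]]])

```text
time_s: 21.15
ee_pos: [0.4508, -0.0464, 0.0618]
eef_rot: [0.536, -0.536, 0.461, -0.462]
wrist_force: [-11.2, 3.1, 34.4]
grip_width: 0.004
```

Run:
```python
from h import *
s=readout.state();q=s['ee_pos'][:2]-O;print(q@CX,q@CY,s['ee_pos'][2],s['wrist_force'])
d=cam('top');W=cloud(d)
for x,y in[(-40,60),(-40,90),(-30,30),(40,60),(0,60)]:
    P=C(x,y,62);c=d['camera_matrix']@(d['R']@P+d['t']);u,v=(c[:2]/c[2]).round().astype(int);print(x,y,u,v,W[v,u].round(4))
```

```text
-0.02400145139186962 -0.07504832613247292 0.06183610610266375 [-11.22536363   3.05832376  34.42733645]
-40 60 332 218 [ 0.5806 -0.0101  0.062 ]
-40 90 330 208 [ 0.6117 -0.0046  0.0564]
-30 30 337 227 [ 0.553  -0.0247  0.064 ]
40 60 358 213 [ 0.5954 -0.0888  0.0579]
0 60 345 215 [ 0.5891 -0.0493  0.0628]
```

Run:
```python
from h import *
p,R=cur();r=down(YAW+90,R)
plan([(p+[0,0,.17],R),(C(-240,0,230),r)])
```

```text
t 21.2 tcp [ 0.4508 -0.0464  0.0618] q6 -0.51 F [-12.    3.5  34.8] w 0.003
-> [ 0.4508 -0.0464  0.2318]
[[[0,-0.212,0,0,0,0],[0,-0.212,0,0,0,0],[0,-0.212,0,0,0,0],[0,-0.212,0,0,0,0]]]
-> [0.4923 0.1785 0.23  ]
[[[-0.18,0.001,0.062,0,0,0],[-0.18,0.001,0.062,0,0,0],[-0.18,0.001,0.062,0,0,0],[-0.18,0.001,0.062,0,0,0],[-0.18,0.001,0.062,0,0,0]]]
[[[-0.18,0.001,0.063,0,0,0]]]
```

Request:
apply_moves(targets=[[[0,-0.05,0,0,0,0],[0,-0.2,0,0,0,0],[0,-0.2,0,0,0,0],[0,-0.2,0,0,0,0],[0,-0.2,0,0,0,0]]])

```text
time_s: 21.7
ee_pos: [0.4502, -0.0462, 0.2313]
eef_rot: [0.536, -0.536, 0.461, -0.461]
wrist_force: [0.3, -0.1, -0.3]
grip_width: 0.002
```

Request:
apply_moves(targets=[[[-0.18,0,0.062,0,0,0],[-0.18,0,0.062,0,0,0],[-0.18,0,0.062,0,0,0],[-0.18,0,0.062,0,0,0],[-0.18,0,0.062,0,0,0]]])

```text
time_s: 22.2
ee_pos: [0.485, 0.1425, 0.2295]
eef_rot: [0.536, -0.536, 0.461, -0.461]
wrist_force: [0.6, -1.0, -0.4]
grip_width: 0.005
```

Request:
apply_moves(targets=[[[-0.18,0,0.062,0,0,0],[0,0,0,0,0,0],[0,0,0,0,0,0]]])

```text
time_s: 22.5
ee_pos: [0.4917, 0.1787, 0.2292]
eef_rot: [-0.536, 0.536, -0.461, 0.461]
wrist_force: [0.4, -0.2, 0.1]
grip_width: 0.004
```

```bash
cat >> h.py <<'E'
def look(name):
    """top+side of latch; case-frame points (x,y,z mm) of things above block near y=0, side cam"""
    d=cam('top');e=cam('side')
    a=cv2.resize(d['frame'][200:280,260:380],None,fx=3.3,fy=5);b=cv2.resize(e['frame'][200:290,290:390],None,fx=4,fy=400/90)
    cv2.imwrite('pics/'+name,np.hstack([a,b])[:,:,::-1])
    for im in(d,e):
        W=cloud(im);q=W[...,:2]-O;p=np.stack([q@CX,q@CY,W[...,2]],-1)*1000
        yield im,p
def st():
    s=readout.state();q=s['ee_pos'][:2]-O;print('case xy',(1000*np.array([q@CX,q@CY])).round(1),'z',(s['ee_pos'][2]*1000).round(1),'F',s['wrist_force'].round(1),'t',s['time_s'])
E
python3 - <<'E'
from h import *
st()
for im,p in look('l1.png'):
    m=(p[...,0]>-215)&(p[...,0]<-70)&(abs(p[...,1])<28)&(p[...,2]>72)&(p[...,2]<175)
    v,u=np.nonzero(m);k=np.argsort(p[m][:,0])
    for i in k[::max(1,len(k)//25)]: print(u[i],v[i],p[v[i],u[i]].round(0),im['frame'][v[i],u[i]])
    print()
E
```

```text
case xy [-240.3   -0.6] z 229.2 F [ 0.4 -0.2  0.1] t 22.5
284 240 [-189.   11.  125.] [115  98  73]
286 246 [-186.   -7.  128.] [174 162 147]
286 242 [-184.    4.  131.] [189 186 179]
286 238 [-182.   15.  133.] [101  94  88]
287 241 [-181.    7.  131.] [179 174 168]
289 248 [-178.  -14.  128.] [125 113 105]
291 250 [-174.  -20.  125.] [103  81  63]
292 248 [-170.  -15.  125.] [103  90  84]
292 237 [-165.   16.  124.] [125 108  94]
294 237 [-160.   17.  110.] [156 144 132]
296 237 [-154.   16.  111.] [158 152 144]
298 237 [-149.   15.  103.] [150 146 139]
301 248 [-145.  -18.  100.] [145 143 139]
301 238 [-141.   11.  103.] [130 114 101]
304 249 [-137.  -22.   95.] [127 105  86]
305 248 [-134.  -19.   94.] [139 134 127]
306 246 [-130.  -14.   93.] [166 156 142]
306 237 [-126.   13.   88.] [142 140 136]
309 248 [-123.  -20.   82.] [120 123 122]
308 239 [-121.    3.  133.] [214 144  96]
310 247 [-119.  -19.   92.] [120 123 123]
309 236 [-117.   15.   83.] [122 102  94]
311 246 [-116.  -16.   86.] [ 97 100 103]
312 248 [-114.  -22.   81.] [129 133 136]
311 238 [-112.    4.  129.] [180 1
[... 460 characters left out ...]
106]
313 245 [-144.   11.   97.] [127 116  99]
326 246 [-133.  -21.   92.] [105 105 105]
314 248 [-126.   14.   81.] [71 64 60]
319 229 [-125.   -1.  136.] [192 108  57]
326 249 [-124.  -19.   80.] [78 72 63]
321 237 [-123.   -6.  113.] [152  79  41]
318 248 [-123.    3.   80.] [89 89 88]
317 229 [-122.    5.  134.] [190 109  60]
322 240 [-122.   -8.  104.] [122  74  55]
320 247 [-121.   -2.   83.] [79 80 85]
322 233 [-121.   -8.  123.] [151  93  55]
320 238 [-120.   -2.  109.] [137  73  44]
317 234 [-120.    6.  119.] [163  97  56]
320 245 [-119.   -1.   88.] [88 88 89]
320 246 [-117.   -1.   84.] [92 92 94]
323 239 [-116.   -9.  105.] [139 108  88]
323 232 [-114.  -10.  124.] [172 133  90]
```

View pics/l1.png

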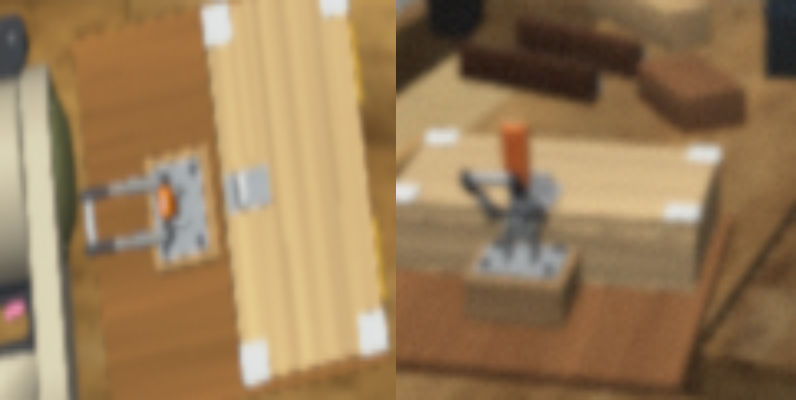

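The lid is shut flat, with its corner plates visible and the keeper at left-panel (245,190). The loop is still folded back with its bar at about case (-183,0,128), and the lever is upright. Next I push the loop over from behind.

```bash
cat >> h.py <<'E'
def path(pts,R1):
    """pts: case-frame mm points, one row each (or split at 45mm)"""
    st();p,R=cur();rows=[]
    for t in pts:
        q=C(*t);rows+=leg(p,R,q,R1);p,R=q,R1
    for i in range(0,len(rows),5): print('[['+','.join('['+','.join('%g'%(x+0) for x in y[:3])+',0,0,0]' for y in rows[i:i+5])+']]')
    print(rows[0][3:])
E
python3 - <<'E'
from h import *
p,R=cur();r=down(YAW+90,R)
pts=[(-222,-1,195),(-215,-1,155),(-212,-1,118)]
for a in np.radians(np.arange(143,54,-6)):
    pts.append((-115+81*np.cos(a)-13,-1,79.6+81*np.sin(a)-8))
path(pts,r)
E
```

```text
case xy [-239.2   -0.6] z 229.5 F [-0.4 -0.2  0.2] t 22.6
[[[0.086,0.172,-0.001,0,0,0],[0.035,0.2,0,0,0,0],[0.015,0.185,0,0,0,0],[0.097,-0.012,0,0,0,0],[0.027,-0.032,0,0,0,0]]]
[[[0.03,-0.029,0,0,0,0],[0.033,-0.026,0,0,0,0],[0.036,-0.022,0,0,0,0],[0.038,-0.019,0,0,0,0],[0.04,-0.014,0,0,0,0]]]
[[[0.041,-0.01,0,0,0,0],[0.042,-0.006,0,0,0,0],[0.042,-0.001,0,0,0,0],[0.042,0.003,0,0,0,0],[0.042,0.007,0,0,0,0]]]
[[[0.041,0.012,0,0,0,0],[0.039,0.016,0,0,0,0],[0.037,0.02,0,0,0,0]]]
[np.float64(0.0), np.float64(-0.003), np.float64(0.0)]
```

Request:
apply_moves(targets=[[[0.086,0.172,0,0,0,0],[0.035,0.2,0,0,0,0],[0.015,0.185,0,0,0,0],[0.048,-0.006,0,0,0,0],[0.048,-0.006,0,0,0,0]]])

```text
time_s: 23.1
ee_pos: [0.4989, 0.1319, 0.1219]
eef_rot: [0.536, -0.535, 0.462, -0.461]
wrist_force: [-0.4, 8.0, 7.5]
grip_width: 0.005
```

Request:
apply_moves(targets=[[[0.027,-0.032,0,0,0,0],[0.03,-0.029,0,0,0,0],[0.033,-0.026,0,0,0,0],[0.036,-0.022,0,0,0,0],[0.038,-0.019,0,0,0,0]]])

```text
time_s: 23.6
ee_pos: [0.5039, 0.0994, 0.1469]
eef_rot: [0.536, -0.536, 0.461, -0.461]
wrist_force: [-0.2, 0.1, 0.5]
grip_width: 0.006
```

Run:
```python
from h import *
st()
for im,p in look('l2.png'): pass
```

```text
case xy [-160.1   -0.5] z 146.9 F [-0.2  0.1  0.5] t 23.6
```

View pics/l2.png

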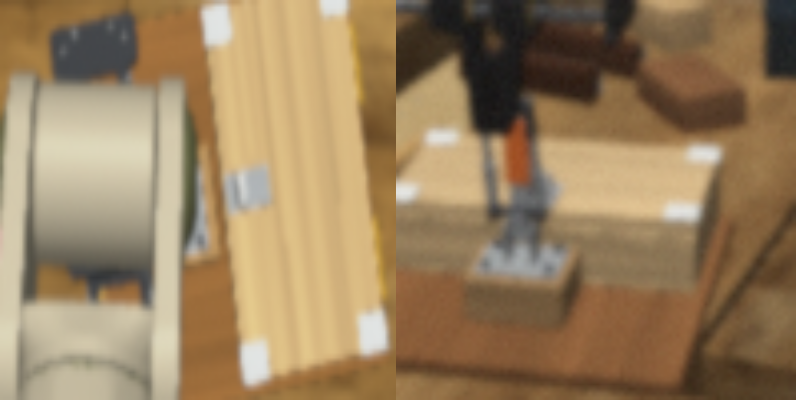

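The loop is swinging up ahead of the fingers (right panel, rails at x≈487 and 540). The lever is still up.

Request:
apply_moves(targets=[[[0.04,-0.014,0,0,0,0],[0.041,-0.01,0,0,0,0],[0.042,-0.006,0,0,0,0],[0.042,-0.001,0,0,0,0],[0.042,0.003,0,0,0,0]]])

```text
time_s: 24.2
ee_pos: [0.5099, 0.0583, 0.1517]
eef_rot: [-0.536, 0.536, -0.461, 0.461]
wrist_force: [-0.5, 0.2, -0.5]
grip_width: 0.003
```

Request:
apply_moves(targets=[[[0.042,0.007,0,0,0,0],[0.041,0.008,0,0,0,0],[0.04,0,0,0,0,0],[0,0,0,0,0,0],[0,0,0,0,0,0]]])

```text
time_s: 24.7
ee_pos: [0.5135, 0.0347, 0.1487]
eef_rot: [0.536, -0.536, 0.461, -0.461]
wrist_force: [-0.3, -1.0, 0.1]
grip_width: 0.006
```

Run:
```python
from h import *
st()
for im,p in look('l3.png'):
    m=(p[...,0]>-135)&(p[...,0]<-15)&(abs(p[...,1])<28)&(p[...,2]>67)&(p[...,2]<145)
    v,u=np.nonzero(m);k=np.argsort(p[m][:,0])
    for i in k[::max(1,len(k)//20)]: print(u[i],v[i],p[v[i],u[i]].round(0),im['frame'][v[i],u[i]])
    print()
```

```text
case xy [-94.7  -0.8] z 148.7 F [-0.3 -1.   0.1] t 24.7
334 239 [-45.  -6.  81.] [141 136 119]
335 233 [-39.  12.  71.] [153 146 128]

313 247 [-125.   17.   83.] [87 77 67]
315 247 [-122.   12.   82.] [62 61 57]
326 249 [-120.  -18.   78.] [92 80 67]
317 247 [-119.    7.   82.] [75 71 73]
319 227 [-119.   -0.  139.] [208 127  73]
314 245 [-118.   16.   86.] [146 129 108]
317 246 [-117.    8.   84.] [75 76 78]
319 232 [-117.    1.  124.] [159  76  35]
319 245 [-116.    2.   87.] [101 104 104]
319 239 [-116.    2.  104.] [159  79  40]
321 235 [-115.   -4.  115.] [158  76  33]
318 239 [-114.    5.  103.] [168  98  54]
322 227 [-114.   -7.  138.] [187 116  67]
317 235 [-112.    8.  114.] [175 118  72]
328 247 [-111.  -22.   81.] [99 89 75]
321 245 [-110.   -2.   84.] [105 107 107]
329 246 [-97. -21.  78.] [121 109  93]
325 241 [-59.  -0.  77.] [137 137 137]
327 243 [-54.  -5.  69.] [138 140 143]
324 241 [-52.   4.  74.] [129 122 121]
330 241 [-41. -11.  71.] [134 123 108]
```

View pics/l3.png

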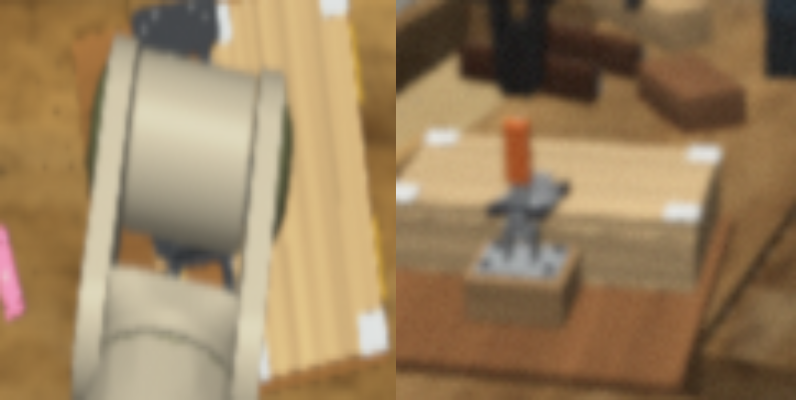

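The loop has fallen forward (right panel, about (530,195)) and the lever is still up. I'll move the arm off to the hinge side to see the hook from above.

Request:
apply_moves(targets=[[[0.12,-0.08,0,0,0,0],[0.2,0,0,0,0,0],[0.2,0,0,0,0,0],[0.2,0,0,0,0,0],[0.2,0,0,0,0,0]]])

```text
time_s: 25.3
ee_pos: [0.541, -0.1484, 0.1648]
eef_rot: [0.536, -0.536, 0.461, -0.461]
wrist_force: [0.8, -0.2, 0.9]
grip_width: 0.008
```

Run:
```python
from h import *
st()
for im,p in look('l4.png'):
    m=(p[...,0]>-135)&(p[...,0]<-10)&(abs(p[...,1])<28)&(p[...,2]>66)&(p[...,2]<145)
    v,u=np.nonzero(m);k=np.argsort(p[m][:,0])
    for i in k[::max(1,len(k)//20)]: print(u[i],v[i],p[v[i],u[i]].round(0),im['frame'][v[i],u[i]])
    print()
```

```text
case xy [90.4 -1.3] z 164.8 F [ 0.8 -0.2  0.9] t 25.3
309 247 [-122.  -17.   81.] [130 133 134]
309 238 [-118.    9.   82.] [142 120 112]
310 239 [-115.    1.  139.] [180 124  86]
312 245 [-112.  -13.   83.] [106 109 112]
313 245 [-110.  -13.   81.] [142 145 145]
313 240 [-107.   -3.  135.] [214 136  75]
315 245 [-104.  -14.   75.] [172 176 177]
317 247 [-99. -21.  80.] [145 149 150]
317 234 [-93.  17.  81.] [162 166 167]
319 233 [-86.  19.  79.] [150 151 150]
323 244 [-80. -15.  77.] [171 165 156]
326 244 [-71. -17.  78.] [153 149 145]
328 236 [-61.   7.  68.] [178 173 164]
329 232 [-56.  18.  68.] [162 147 123]
331 237 [-53.   2.  72.] [150 152 152]
332 236 [-50.   4.  77.] [195 196 194]
333 236 [-47.   4.  73.] [210 211 209]
336 243 [-41. -18.  72.] [125 114  98]
335 231 [-38.  18.  73.] [151 135 110]
338 242 [-35. -16.  66.] [115 110 104]
339 237 [-29.  -2.  68.] [171 176 178]
345 236 [-11.  -1.  66.] [219 188 131]

324 247 [-127.  -14.   86.] [76 77 80]
321 247 [-123.   -5.   84.] [87 89 90]
318 248 [-121.    4.   80.] [97 96 92]
319 234 [-120.    0.  120.] [159  78  36]
322 250 [-119.   -7.   74.] [91 91 92]
318 239 [-118.    4.  105.] [164  93  52]
321 229 [-118.   -5.  133.] [164  86  44]
318 237 [-117.    4.  110.] [164  92  49]
322 243 [-116.   -6.   93.] [110 108 107]
319 243 [-116.    2.   92.] [113 109 108]
321 252 [-115.   -3.   66.] [109 108 108]
317 229 [-115.    7.  132.] [167  98  54]
323 228 [-114.  -10.  135.] [149  93  51]
319 238 [-113.    2.  106.] [158  79  37]
322 231 [-112.   -6.  126.] [156  88  48]
323 251 [-110.   -7.   67.] [101 100 100]
316 244 [-99.  15.  82.] [160 149 130]
325 245 [-63.  -1.  66.] [142 144 145]
324 243 [-55.   4.  69.] [132 134 134]
328 243 [-53.  -8.  69.] [132 133 133]
324 238 [-45.   6.  80.] [163 133 107]
```

View pics/l4.png

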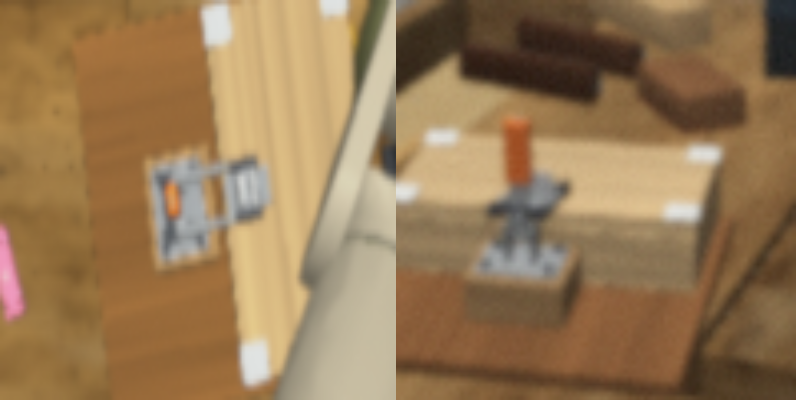

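The loop's bar lies on the lid at case x≈-30, behind the keeper (left panel, keeper at (245,190), with the rails either side). The lever is still up. Next I swing the lever down from the lid side.

Run:
```python
from h import *
p,R=cur();r=down(YAW+90,R)
pts=[(-55,-1,165),(-72,-1,126)]
for f in np.linspace(.2,1.85,17):
    a=np.radians(80)+f;u=np.array([np.cos(a),np.sin(a)]);n=np.array([np.sin(a),-np.cos(a)])
    k=5 if f<1 else 3
    P=np.array([-105,60])+64*u+k*n;pts.append((P[0]+10,-1,P[1]))
print(np.round(pts,0).tolist())
path(pts,r)
```

```text
[[-55.0, -1.0, 165.0], [-72.0, -1.0, 126.0], [-92.0, -1.0, 124.0], [-98.0, -1.0, 124.0], [-105.0, -1.0, 123.0], [-111.0, -1.0, 122.0], [-118.0, -1.0, 120.0], [-124.0, -1.0, 117.0], [-129.0, -1.0, 114.0], [-135.0, -1.0, 110.0], [-141.0, -1.0, 104.0], [-145.0, -1.0, 99.0], [-149.0, -1.0, 94.0], [-152.0, -1.0, 88.0], [-155.0, -1.0, 82.0], [-157.0, -1.0, 76.0], [-158.0, -1.0, 69.0], [-159.0, -1.0, 63.0], [-159.0, -1.0, 56.0]]
case xy [92.8 -1.5] z 164.5 F [ 0.3  1.  -0.2] t 25.4
[[[-0.185,-0.001,0,0,0,0],[-0.185,-0.001,0,0,0,0],[-0.185,-0.001,0,0,0,0],[-0.185,-0.001,0,0,0,0],[-0.085,0.195,0,0,0,0]]]
[[[-0.098,0.009,0,0,0,0],[-0.033,0,0,0,0,0],[-0.033,0.003,0,0,0,0],[-0.032,0.007,0,0,0,0],[-0.032,0.01,0,0,0,0]]]
[[[-0.03,0.013,0,0,0,0],[-0.029,0.016,0,0,0,0],[-0.027,0.019,0,0,0,0],[-0.031,0.029,0,0,0,0],[-0.022,0.025,0,0,0,0]]]
[[[-0.019,0.027,0,0,0,0],[-0.016,0.029,0,0,0,0],[-0.013,0.03,0,0,0,0],[-0.01,0.032,0,0,0,0],[-0.007,0.032,0,0,0,0]]]
[[[-0.003,0.033,0,0,0,0],[0,0.033,0,0,0,0]]]
[np.float64(-0.0), np.float64(-0.001), np.float64(0.0)]
```

Request:
apply_moves(targets=[[[-0.185,0,0,0,0,0],[-0.185,0,0,0,0,0],[-0.185,0,0,0,0,0],[-0.185,0,0,0,0,0],[-0.085,0.195,0,0,0,0]]])

```text
time_s: 25.9
ee_pos: [0.5178, 0.0192, 0.1291]
eef_rot: [0.538, -0.535, 0.458, -0.463]
wrist_force: [0.3, -1.8, -1.0]
grip_width: 0.003
```

Request:
apply_moves(targets=[[[0,0,0,0,0,0],[-0.049,0.005,0,0,0,0],[-0.049,0.004,0,0,0,0],[-0.033,0,0,0,0,0],[-0.033,0.003,0,0,0,0]]])

```text
time_s: 26.4
ee_pos: [0.5119, 0.0486, 0.1242]
eef_rot: [0.536, -0.536, 0.461, -0.462]
wrist_force: [-0.3, -1.8, 1.5]
grip_width: 0.004
```

Request:
apply_moves(targets=[[[-0.032,0.007,0,0,0,0],[-0.032,0.01,0,0,0,0],[-0.03,0.013,0,0,0,0],[-0.029,0.016,0,0,0,0],[-0.027,0.019,0,0,0,0]]])

```text
time_s: 26.9
ee_pos: [0.507, 0.0785, 0.1102]
eef_rot: [0.536, -0.536, 0.461, -0.461]
wrist_force: [-0.1, -1.7, 2.2]
grip_width: 0.006
```

Run:
```python
from h import *
st()
for im,p in look('l5.png'):
    m=(p[...,0]>-135)&(p[...,0]<-10)&(abs(p[...,1])<28)&(p[...,2]>66)&(p[...,2]<145)
```

```text
case xy [-139.    -0.6] z 110.2 F [-0.1 -1.7  2.2] t 26.9
```

View pics/l5.png

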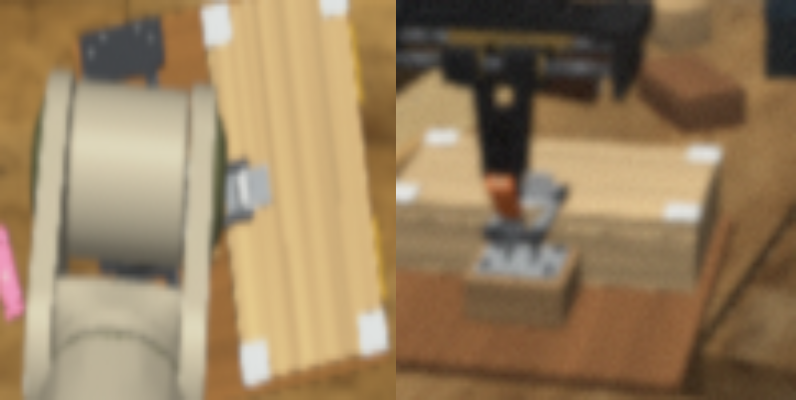

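The lever is about half-way down (right panel, (505,195)). The bar is drawn up against the keeper (left panel, (240,190)), so the loop is still hooked.

Request:
apply_moves(targets=[[[-0.022,0.025,0,0,0,0],[-0.022,0.028,0,0,0,0],[-0.019,0.027,0,0,0,0],[-0.016,0.029,0,0,0,0],[-0.012,0.03,0,0,0,0]]])

```text
time_s: 27.5
ee_pos: [0.504, 0.0965, 0.0818]
eef_rot: [-0.536, 0.536, -0.461, 0.461]
wrist_force: [1.0, -0.0, 1.6]
grip_width: 0.006
```

Request:
apply_moves(targets=[[[-0.008,0.032,0,0,0,0],[-0.004,0.032,0,0,0,0],[0,0.033,0,0,0,0],[0,0.033,0,0,0,0],[0,0,0,0,0,0]]])

```text
time_s: 28.0
ee_pos: [0.504, 0.0984, 0.0598]
eef_rot: [-0.536, 0.536, -0.461, 0.461]
wrist_force: [-17.0, 0.0, 42.0]
grip_width: 0.007
```

Run:
```python
from h import *
st()
```

```text
case xy [-159.1   -0.5] z 59.8 F [-17.   0.  42.] t 28.0
```

Request:
apply_moves(targets=[[[0,-0.05,0,0,0,0],[0,-0.2,0,0,0,0],[0,-0.24,0,0,0,0],[0,-0.24,0,0,0,0],[0,-0.24,0,0,0,0]]])

```text
time_s: 28.5
ee_pos: [0.5035, 0.0983, 0.2521]
eef_rot: [-0.536, 0.536, -0.461, 0.461]
wrist_force: [0.4, 0.3, 0.1]
grip_width: 0.005
```

Request:
apply_moves(targets=[[[-0.24,0,0,0,0,0],[-0.24,0,0,0,0,0],[-0.24,0,0,0,0,0],[-0.24,0,0,0,0,0],[0,0,0,0,0,0]]])

```text
time_s: 29.0
ee_pos: [0.4738, 0.2925, 0.2497]
eef_rot: [-0.537, 0.537, -0.46, 0.459]
wrist_force: [0.3, -1.4, 0.4]
grip_width: 0.007
```

Run:
```python
from h import *
st()
for im,p in look('l6.png'):
    m=(p[...,0]>-200)&(p[...,0]<-10)&(abs(p[...,1])<28)&(p[...,2]>51)&(p[...,2]<145)
    v,u=np.nonzero(m);k=np.argsort(p[m][:,0])
    for i in k[::max(1,len(k)//18)]: print(u[i],v[i],p[v[i],u[i]].round(0),im['frame'][v[i],u[i]])
    l=(p[...,0]>-50)&(p[...,0]<55)&(p[...,1]>35)&(p[...,1]<100);q=p[l&(p[...,2]>40)]
    A=np.c_[q[:,:2],np.ones(len(q))];print('lid plane',np.linalg.lstsq(A,q[:,2],rcond=None)[0],np.median(q[:,2]))
    print()
```

```text
case xy [-355.6   -1.1] z 249.7 F [ 0.3 -1.4  0.4] t 29.0
288 247 [-185.   -6.   55.] [189 114  33]
294 247 [-167.   -9.   64.] [213 116  10]
299 243 [-150.    0.   62.] [241 149  10]
305 242 [-132.    0.   63.] [175 180 182]
308 241 [-122.    2.   64.] [175 180 182]
312 248 [-114.  -20.   55.] [148 152 152]
313 238 [-106.    8.   71.] [134 138 140]
318 246 [-95. -18.  61.] [162 165 166]
325 244 [-74. -16.  68.] [177 172 164]
329 243 [-62. -15.  69.] [118 116 113]
329 232 [-56.  18.  65.] [149 132 108]
331 234 [-51.  11.  65.] [126 129 129]
333 234 [-45.  10.  68.] [185 186 184]
336 241 [-40. -11.  59.] [179 177 171]
336 230 [-34.  21.  59.] [219 188 132]
340 243 [-29. -19.  58.] [217 185 130]
341 237 [-23.  -2.  63.] [191 180 163]
341 227 [-18.  28.  58.] [205 173 121]
343 227 [-12.  27.  62.] [218 187 130]
lid plane [ 8.74730185e-04 -2.08046837e-03  6.22020983e+01] 62.28390812117633

314 266 [-188.   -2.   57.] [200 108  61]
313 264 [-181.    3.   59.] [233 130  63]
314 261 [-165.    4.   61.] [224 122  62]
315 258 [-146.    6.   61.] [171 110  77]
326 260 [-133.  -20.   51.] [66 67 70]
320 255 [-126.   -2.   62.] [170 173 174]
324 251 [-118.  -12.   71.] [119 111 102]
327 256 [-113.  -19.   55.] [127 129 129]
318 250 [-108.    8.   68.] [122 116 109]
330 248 [-82. -20.  66.] [139 133 122]
320 245 [-68.  12.  67.] [101 100  97]
324 249 [-66.   1.  55.] [143 126 104]
326 249 [-64.  -4.  54.] [149 129 104]
316 247 [-61.  26.  58.] [170 147 114]
322 244 [-57.   9.  66.] [138 138 139]
323 243 [-54.   7.  68.] [133 132 136]
326 241 [-50.  -1.  74.] [138 138 139]
331 241 [-46. -15.  73.] [138 123 104]
333 240 [-19. -15.  66.] [202 174 129]
lid plane [1.01893730e-03 7.61355310e-04 6.31809672e+01] 63.166897740916795
```

View pics/l6.png

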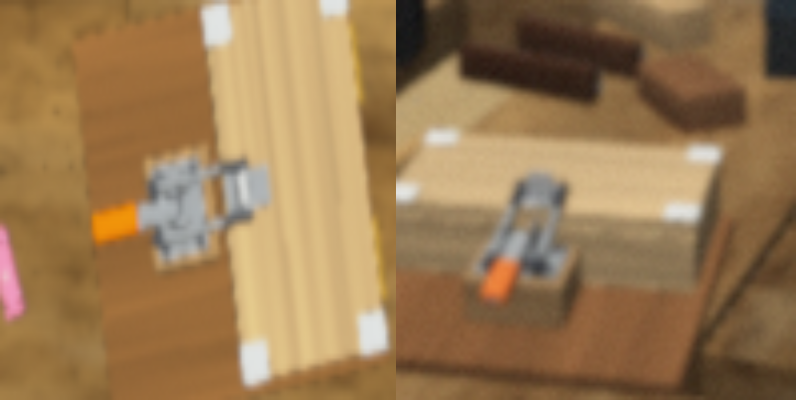

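The orange handle lies down past level, pointing to case -x. Its top falls from about 62 to 56 mm outward. The loop is tight on the keeper at left-panel (240,190), and the lid plane is flat at 62 mm. I'm handing in.

Run:
```python
from h import *
print([v[2] for v in vials(cam('side'))]);ticket.close_job()
```

```text
[]
the job is handed in; nothing more can be done
```

The job is handed in at about 29 s of robot time. The case is packed with the three vials that were present, shut, and latched.

- **Vials:** I gripped each one at 18 N and laid it in its own recess. Just before the lid closed, the cameras showed all three seated, with their tops about 46 mm up as expected. No fourth vial was seen, and the pink decoys, tape measure, try square and sanding block were not touched.
- **Lid:** It is shut flat, with its top measured at 62–63 mm and no tilt.
- **Latch:** I swung the loop over the keeper while the lever was still up, then pushed the lever down over centre. The last pictures show the handle slightly below level, pointing away from the lid, and the loop's bar tight behind the keeper. No yellow-green vial showed in the side camera's last frame.

**Forces:** The closed fingertips pressed with about 36 N on the lid as it shut and about 45 N on the handle at its stop. The second is over the 40 N limit set for the arm and gripper body, but only the fingertips made contact. The wrist force stayed far below 120 N. No check failed or disagreed with another.

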